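Lift the hot lid off the food warmer with the forked lifter

TASK

The lid on the food warmer is hot: take the forked lid lifter from its cradle by the wooden handle, catch the lid's loop on both hooks and lift it off, keeping it level and never touching it with the gripper. Set the lid down gently in the middle of the round wooden board, free the hooks, and lay the lifter back in its cradle as it lay before. Leave everything else on the counter where it is.

Things in the scene. Friction and masses are not known exactly. Their poses are not given: they have to be found in the camera images.
- warmer: Square stainless food warmer, fixed, 230 x 230 mm, on the left or right half of the counter. Origin at the centre of its foot, z up. Its deck is 60 mm above the counter; a 6 mm thick upright splash surround along all four edges rises 65 mm above the deck (125 mm above the counter), 218 x 218 mm inside. The lid lies loose on the deck over a 130 mm hole.
- lid: Round flat aluminium lid, loose, 160 mm across, 8 mm thick (11 mm over its middle 90 mm), 0.15 to 0.24 kg. Origin at the centre of its underside, z up. A loop handle of 8 mm steel rod stands across its middle. The lid's x axis, square to the loop's bar, points away from the robot within about 0.5 rad; hooks may enter under the bar along x from either side.
- lid_bar (a point): Middle of the loop handle's straight level bar, on the rod's centreline, 70 mm above the lid's underside; axes as the lid's. The bar runs 90 mm along the lid's y axis between two slightly spread legs; 55 mm are free between it and the lid's upper face.
- lifter_grip (a point): Centre of the wooden handle (bar 100 x 22 x 26 mm in x, y, z) of the loose forked lid lifter, 0.14 kg, 200 mm long. x runs along the lifter to its hooks, z is the side to which the hooks turn up. It lies level in the cradle, hooks up, this point 85 mm above the counter; the handle's middle is free for the fingers.
- lifter_seat (a point): Point midway between the two hooks where the bar's centreline lies when the lid hangs: x = 137, z = 8 mm from the handle centre; axes as the lifter's. A 10 mm rod runs from the handle (x = 50 mm) to a cross rod at x = 105; two 8 mm prongs, at y = -16 and +16 mm, run on to x = 145 and turn up into tips that reach z = 28 mm. Rod centrelines at z = 0.
- cradle_home (a point): Point of the fixed dark steel cradle where the handle centre rests, 85 mm above the counter. x runs along the resting lifter to its hooks, roughly away from the robot; z up. Flared notches under the rear of the handle (x = -48 to -36 mm) and under the rod (x = 79 to 87 mm), cheeks up to 5 and 13 mm above this point's level, about 2 to 3 mm play a side. Base plate 8 mm thick, 100 mm wide.
- board_top (a point): Centre of the upper face of the round beech board, fixed, 200 mm across, 18 mm thick, flat on the counter; on the half where the warmer is not. z up.
- jar: Bystander: glass jar 60 mm across, 85 mm high, origin at its foot.
- bowl: Bystander: small steel bowl 100 mm across, 45 mm high, origin at its foot.
- spoon: Bystander: spoon about 190 mm long lying on the counter.
- can: Bystander: can 70 mm across, 100 mm high, origin at its foot.
- mill: Bystander: dark wooden pepper mill 54 mm across, 105 mm high, origin at its foot.
- board: The round beech board as a whole; origin at the centre of its underside.
- lifter: The lifter as a whole; origin and axes as lifter_grip. Held level it hits the warmer's surround before its tips are under the lid's bar: hold it sloping down to the hooks by 30 to 40 degrees (35 is good), by tilting the gripper for hooking, or for grasping. At 35 degrees go in with the seat 22 mm below the bar, from 43 mm before it, then raise. Grip firmly (50 N).
Not all that is in view belongs to the job. Of the things that look like the lid, the larger one is meant.

How it is judged:
By the outcome, as a careful person would: the job done as asked, in the order asked, and still so for the second after the job is handed in, with the robot touching nothing.
It also fails if it takes over 72 s, if anything falls off the work surface, if the arm or the gripper's body presses on something with over 40 N, if the wrist force passes 120 N, or if a joint passes its speed limit or range.

ROBOT

A 6-joint arm with a two-finger parallel gripper is mounted at the origin on the work surface. World frame = base frame: x ahead of the robot, y to its left, z up, the work surface at z = 0. Lengths are in mm, angles in rad, forces in N, time in s.
With the tool pointing down it reaches from about 350 to 975 mm from the base axis. Payload 7.1 kg.
Tool frame: the origin (TCP) lies at the very end of the fingers, on their centre line; the grasp point (between the pads) lies 19 mm behind it; z points along the fingers, y is the direction in which the jaws open and shut (so a half turn about z gives the same grasp; the last joint's range is limited). The gripper opens to 88 mm and grips with 3 to 60 N. Pads are 20 mm wide; open, the fingers measure 115 mm over their backs; the gripper's body (75 mm by 178 mm) begins 61 mm behind the grasp point.
Start: joints at [-1.234, 0.423, 1.63, -0, 1.089, -0.019], TCP at [217.729, -585.832, 222.675] pointing down, gripper open.
Joint ranges: [-3, 3], [-0.9, 2.11], [0.09, 2.58], [-1.31, 4.45], [0.11, 2.69], [-2.54, 2.54]. Speed limits (rad/s): [2.39, 2.39, 3.01, 3.14, 3.14, 3.14].

INTERFACE

Orientations are given as a rotation vector (axis times angle).
In Python, from workcell import readout, imaging, close_job gives the robot as it stands.
- The arm moves only by the tool carry_out, never from a script. Its argument "rows" is a list of rows, each a list of 3 entries, a list of its own where there are three numbers: the shift along the tool's x, y, z in m, then the turn, a rotation vector about the tool's x, y, z in rad, then the closure, from 0 (fully open) to 1 (shut). In form: [[[dx, dy, dz], [wx, wy, wz], hand], ...]. A call has 1 to 12 rows; each row shifts and turns the commanded pose from where the row before left it, along the tool's axes as they then stand; what a row does not reach is not made up. A row lasts 1/12 s, in which the tool goes at most 41.7 mm and 7.16 degrees, less where a joint would pass 70% of its speed; a pose out of reach is approached as far as the arm can. A call with a gripper value outside its range is refused whole. The fingers move at their own pace and stop on an object; the grip force is fixed at half the most. Time passes only in rows, so rows that do not move let the fingers close. It gives the time, the measured TCP pose, the force and the opening at its end, in the units of the state.
- readout.get_obs(): the state, without advancing time (a new reading comes with each control period).
- imaging.get_image(name): name is "scene" or "side" or "wrist"; returns the picture (420x560x3 uint8, red, green, blue); there is no depth.
- imaging.camera_params(name): a dict with "fx", "fy", "cx", "cy" (pixels), "rvec" (rotation vector, rad) and "tvec" (3), from world to camera coordinates, as OpenCV has them; the wrist camera has in their place "T_tool_cam" (4x4, takes a point from camera to tool coordinates, whose origin is the TCP and whose axes are the flange's). Camera axes: x right, y down, z forward; pixel columns grow to the right and rows downward; lengths in mm; the calibration is good to about 2 mm. The wrist camera is an equidistant fisheye: a pixel r from the principal point sees the ray r / f radians off the axis. A picture is of the moment at which its call begins: read the wrist's pose just before it. camera_params takes no time and is no camera call.
- close_job(): hands the job in, once; it reports no verdict.
The state is a dict: "t": time; "qpos": joint angles; "qvel": joint speeds; "joint_torque": joint torques, N m; "ee_pos": TCP position; "orientation": TCP orientation; "ft_force": force on the tool from outside, world axes, zero at the start; "moment": the same for the moment, N m; "width": finger opening in mm.
Only numpy, scipy, OpenCV 4.12 (cv2) and the standard library are available. Lean on these libraries where they do the work, as an engineer would, in place of code of your own. Each camera call takes 0.05 s, during which the arm holds its last target.

## Working session

There is one attempt and no reset: what is moved stays moved. The work goes in short steps, Python scripts to look and compute and a tool call to move; the robot and the scene stay as the last step left them, time stands still between calls to the robot, and variables do not carry over. Pictures are saved under pics/ and viewed, and the job is handed in when it is done.

Besides the shell and the picture viewer there is one more tool, called after ">>>" by a JSON object that holds its "fn" and its "kwargs", one argument or row to a line. carry_out: Moves the arm, as the interface text tells. Its arguments: {"type":"object","properties":{"rows":{"type":"array","items":{"type":"array"}}},"required":["rows"]}

```bash
ls; mkdir -p pics
python3 - <<'E'
from workcell import readout, imaging
import cv2, numpy as np
print(readout.get_obs())
for n in ["scene","side","wrist"]:
    im=imaging.get_image(n); cv2.imwrite(f"pics/{n}0.png",im[:,:,::-1]); print(n,imaging.camera_params(n))
E
```

```text
pics
{'t': 0.0, 'qpos': array([-1.23401336e+00,  4.23817196e-01,  1.63065374e+00,  7.76968149e-06,
        1.08858319e+00, -1.90054850e-02]), 'qvel': array([-0.00085378,  0.00261974, -0.00036214,  0.00028931, -0.00024216,
       -0.0002419 ]), 'joint_torque': array([ 6.12233471e-04, -5.44623721e+01, -2.73665231e+01,  6.44424534e-02,
        2.26803508e-02, -1.21954617e-04]), 'ee_pos': array([ 217.55357962, -585.3484473 ,  221.93069584]), 'orientation': array([-3.09059325e+00, -5.55667019e-01,  3.52390807e-04]), 'ft_force': array([-0.2682887 ,  0.44590759,  0.20408307]), 'moment': array([-0.04588096, -0.03465801, -0.06818367]), 'width': 87.72982056461912}
scene {'fx': 399.41920111063524, 'fy': 399.41920111063524, 'cx': 275.50036318054663, 'cy': 208.19810791988175, 'rvec': array([ 0.93978113,  2.64449883, -0.85876475]), 'tvec': array([ 361.74859626, -215.03931363, 1317.20874315])}
side {'fx': 501.70878373330794, 'fy': 501.70878373330794, 'cx': 279.2794104884517, 'cy': 205.0702821785756, 'rvec': array([ 0.7778896 , -2.32599754,  1.34256749]), 'tvec': array([ 437.57186016,  220.97634214, 1190.61367535])}
wrist {'fx': 325.19226210127806, 'fy': 325.19226210127806, 'cx': 278.62769458062894, 'cy': 210.64203749465696, 'T_tool_cam': array([[-2.00210332e-04, -9.65494324e-01, -2.60424021e-01,
         7.18240904e+01],
       [ 9.99999960e-01, -1.41143042e-04, -2.45513139e-04,
        -8.71347356e-02],
       [ 2.00284503e-04, -2.60424059e-01,  9.65494313e-01,
        -1.62614240e+02],
       [ 0.00000000e+00,  0.00000000e+00,  0.00000000e+00,
         1.00000000e+00]])}
```

View pics/scene0.png

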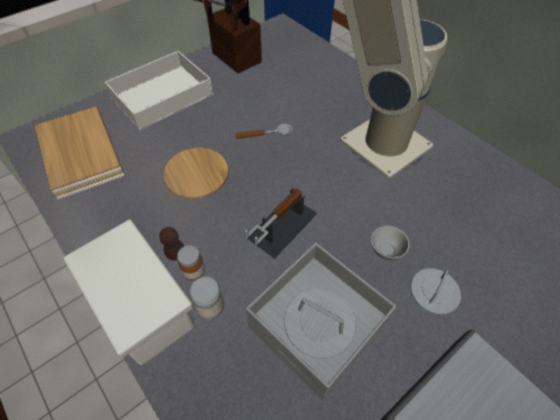

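View pics/side0.png

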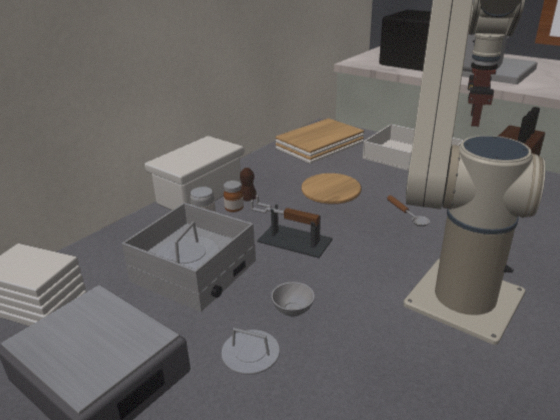

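View pics/wrist0.png

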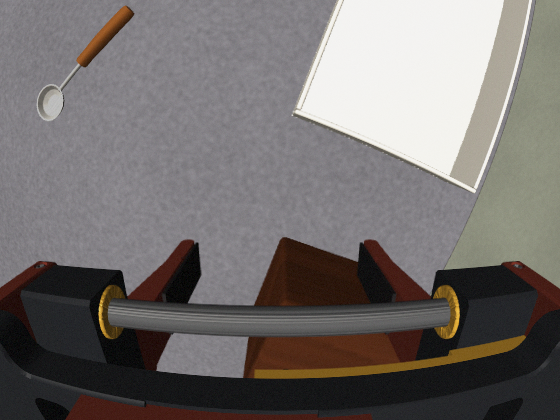

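Scene view: the arm stands at the top right. The lifter lies in the dark cradle, with its handle near (290,203) and its hooks near (256,235). The warmer holds a lid at (320,320), the round board is at (196,172), the can and jar at (190,262) and (206,297), the mill at (172,242), the bowl at (390,242) and the spoon at (265,132). There are two lid candidates: (320,320) on the warmer, and a smaller one at (437,290) on the counter. The one on the warmer is meant, since it is larger and lies on the deck. I'll enlarge to confirm.

```bash
cat > h.py <<'E'
import cv2, numpy as np
from scipy.spatial.transform import Rotation as R
from workcell import readout, imaging
def cam(n):
    p=imaging.camera_params(n); K=np.array([[p['fx'],0,p['cx']],[0,p['fy'],p['cy']],[0,0,1]])
    Rm=R.from_rotvec(p['rvec']).as_matrix(); return K,Rm,np.array(p['tvec'])
def ray(n,uv):
    K,Rm,t=cam(n); d=Rm.T@np.linalg.solve(K,[uv[0],uv[1],1]); return -Rm.T@t, d/np.linalg.norm(d)
def plane(n,uv,z):
    o,d=ray(n,uv); return o+d*(z-o[2])/d[2]
def tri(a,b):
    (o1,d1),(o2,d2)=ray('scene',a),ray('side',b)
    A=np.stack([d1,-d2],1); s=np.linalg.lstsq(A,o2-o1,rcond=None)[0]
    p,q=o1+d1*s[0],o2+d2*s[1]; return (p+q)/2,np.linalg.norm(p-q)
def proj(n,P):
    K,Rm,t=cam(n); c=(Rm@np.atleast_2d(P).T).T+t; u=(K@c.T).T; return u[:,:2]/u[:,2:]
def crop(im,x0,y0,w,h,s,fn):
    cv2.imwrite(fn,cv2.resize(im[y0:y0+h,x0:x0+w],None,fx=s,fy=s,interpolation=cv2.INTER_CUBIC))
E
python3 - <<'E'
from h import *
a=cv2.imread('pics/scene0.png'); b=cv2.imread('pics/side0.png')
crop(a,235,180,170,215,4 if 0 else 2.75,'pics/s_c1.png')
crop(a,235,180,90,80,7,'pics/s_lift.png')
crop(b,120,190,220,110,3.6,'pics/d_c1.png')
E
```

```text
(no output)
```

View pics/s_c1.png

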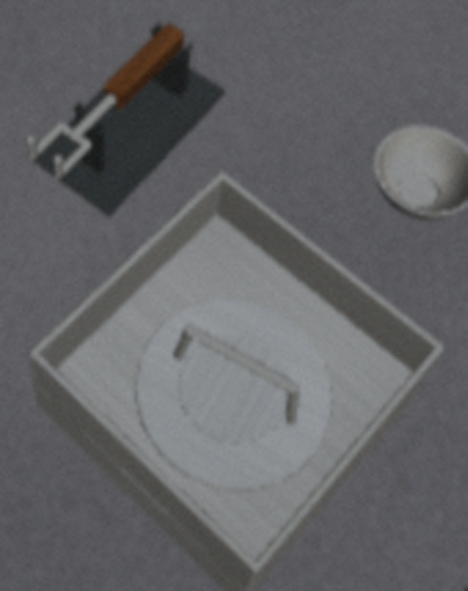

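View pics/s_lift.png

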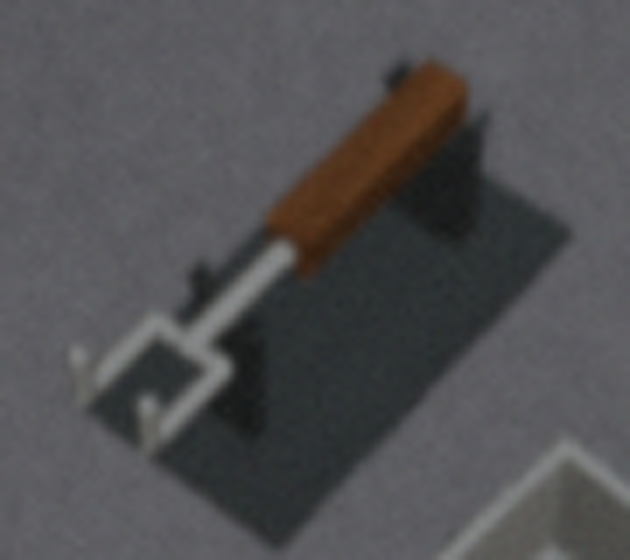

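View pics/d_c1.png

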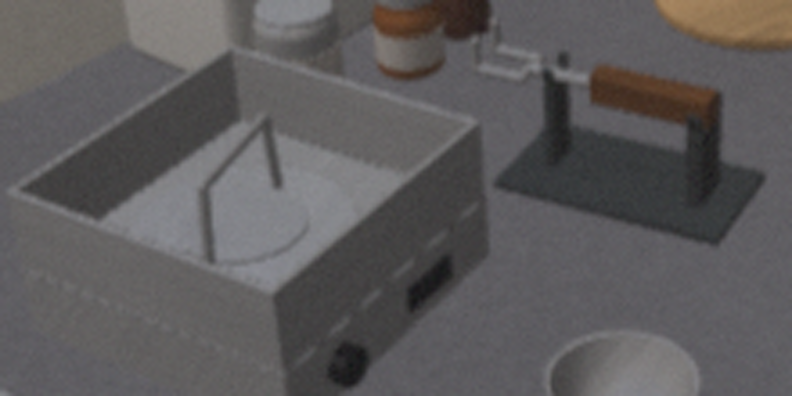

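Confirmed: the warmer's lid spans about 71 px in the scene view. The decoy is about 50 px across and lies on the counter. Now I'll measure.

Run:
```python
from h import *
np.set_printoptions(precision=1,suppress=True)
S=lambda x,y:(235+x/2.75-.3,180+y/2.75-.3); L=lambda x,y:(235+x/7-.43,180+y/7-.43); D=lambda x,y:(120+x/3.6-.36,190+y/3.6-.36)
print('bar',S(190,330),S(295,388))
for a in [S(190,330),S(295,388)]:
    print('plane130',plane('scene',a,130),[tri(a,b) for b in [D(205,187),D(267,120)]])
for b in [D(205,187),D(267,120)]: print('side130',plane('side',b,130))
for a in [L(77,352),L(148,400)]: print('tip',plane('scene',a,113),[tri(a,b) for b in [D(476,38),D(495,22)]])
for b in [D(476,38),D(495,22)]: print('tips side',plane('side',b,113))
# warmer rim outer corners at z=125
W=[S(222,175),S(441,347),S(255,572),S(33,355)]
P=np.array([plane('scene',w,125) for w in W]); print('warmer',P,P.mean(0),np.linalg.norm(P-np.roll(P,1,0),axis=1))
Wd=[D(233,50),D(480,125),D(275,297),D(10,190)]
Q=np.array([plane('side',w,125) for w in Wd]); print('warmer side',Q,Q.mean(0),np.linalg.norm(Q-np.roll(Q,1,0),axis=1))
# wood handle
for n in ['scene','side']:
    im=cv2.imread(f'pics/{n}0.png'); h=cv2.cvtColor(im,cv2.COLOR_BGR2HSV)
    m=((h[...,0]<15)&(h[...,1]>120)).astype('uint8')
    c,l,st,ce=cv2.connectedComponentsWithStats(m)
    for i in range(1,c):
        if st[i,4]>60:
            cn=cv2.findContours((l==i).astype('uint8'),0,2)[0][0]; print(n,st[i],ce[i],cv2.minAreaRect(cn))
# board
im=cv2.imread('pics/scene0.png'); 
for n,(x0,y0,x1,y1) in dict(scene=(155,140,235,205),side=(295,168,368,206)).items():
    im=cv2.imread(f'pics/{n}0.png'); h=cv2.cvtColor(im,cv2.COLOR_BGR2HSV); m=np.zeros(im.shape[:2],'uint8')
    m[y0:y1,x0:x1]=((h[...,1]>70)&(h[...,2]>90))[y0:y1,x0:x1]
    cn=max(cv2.findContours(m,0,cv2.CHAIN_APPROX_NONE)[0],key=cv2.contourArea)
    e=cv2.fitEllipse(cn);print(n,e,cv2.boundingRect(cn))
    # project contour to z=18, circle fit
    pts=np.array([plane(n,p[0],18)[:2] for p in cn]); c,r=cv2.minEnclosingCircle(pts.astype('float32')); print('board',c,r)
```

```text
bar (303.7909090909091, 299.7) (341.97272727272724, 320.7909090909091)
plane130 [613.8 277.9 130. ] [(array([618.4, 297.6, 100.6]), np.float64(58.51489506101189)), (array([612. , 275.6, 126.9]), np.float64(2.848386616775137))]
plane130 [583.  362.8 130. ] [(array([581.7, 361.1, 128.5]), np.float64(3.077821000616725)), (array([575.7, 341. , 156.7]), np.float64(59.71371003312297))]
side130 [579.8 360.8 130. ]
side130 [608.1 277.2 130. ]
tip [598.6  46.1 113. ] [(array([600.8,  50.8, 103.1]), np.float64(19.53876644794885)), (array([596.9,  43.2, 107.9]), np.float64(0.1197229356703607))]
tip [591.3  77.6 113. ] [(array([589.8,  75.2, 109.8]), np.float64(1.3172889401299472)), (array([585.9,  68.1, 115. ]), np.float64(20.625949254755636))]
tips side [586.   78.6 113. ]
tips side [590.7  50.1 113. ]
warmer [[496.9 187.8 125. ]
 [469.9 410.2 125. ]
 [694.8 437.6 125. ]
 [720.2 215.  125. ]] [595.5 312.7 125. ] [224.9 224.1 226.6 224. ]
warmer side [[709.6 215.9 125. ]
 [487.5 188.9 125. ]
 [460.3 413.2 125. ]
 [689.8 435.3 125. ]] [586.8 313.3 125. ] [220.3 223.7 225.9 230.5]
scene [ 209    
[... 957 characters left out ...]
 195.3] ((232.5, 195.5), (7.0, 17.0), 90.0)
side [389 197  18  14  78] [396.9 203.2] ((396.9000244140625, 203.30001831054688), (20.200002670288086, 4.200000286102295), 36.869895935058594)
side [285 209  33  14 220] [300.1 215.2] ((300.6705627441406, 215.98233032226562), (32.756492614746094, 9.002612113952637), 12.52880859375)
scene ((195.41748046875, 172.5602264404297), (49.3741569519043, 64.9149169921875), 79.54389190673828) (163, 148, 66, 51)
board (558.4530029296875, -274.5916442871094) 103.19011688232422
side ((330.4159240722656, 187.69277954101562), (29.18310546875, 58.87507629394531), 89.84013366699219) (302, 173, 59, 31)
board (545.7346801757812, -269.4545593261719) 108.19856262207031
```

Run:
```python
from h import *
np.set_printoptions(precision=1,suppress=True)
print('handle',tri((287.5,203.3),(300.4,215.6)), plane('scene',(287.5,203.3),88),plane('side',(300.4,215.6),88))
for nm,a,b in [('mill',(172,242),(247,185)),('can',(190,262),(233,197)),('jar',(206,297),(202,200)),('bowl',(390,242),(293,298)),('decoy',(437,290),(250,345))]:
    print(nm,tri(a,b))
# lid circle centre
print(plane('scene',(320,322),69))
o=readout.get_obs(); print(R.from_rotvec(o['orientation']).as_matrix())
```

```text
handle (array([452.6,  33.7,  87. ]), np.float64(1.4175895501536022)) [453.6  35.   88. ] [451.7  34.1  88. ]
mill (array([747.3, -81.8,  45.4]), np.float64(1.2620142383333406))
can (array([741. ,  -6.8,  36.6]), np.float64(1.6420138644040507))
jar (array([763.5, 108. ,  67.4]), np.float64(7.465421701109983))
bowl (array([300.8, 274. ,  37. ]), np.float64(0.23319727182167815))
decoy (array([300.1, 432.2,  15.8]), np.float64(7.458799934304059))
[600.8 322.9  69. ]
[[ 0.9  0.3 -0. ]
 [ 0.3 -0.9  0. ]
 [ 0.  -0.  -1. ]]
```

>>> {"fn": "carry_out", "kwargs": {
  "rows": [
    [[0.01,-0.012,-0.01],[0,0,0],0],
    [[0.022,-0.027,-0.01],[0,0,0],0],
    [[0.024,-0.029,-0.008],[0,0,0],0],
    [[0.024,-0.029,-0.006],[0,0,0],0],
    [[0.024,-0.029,-0.006],[0,0,0],0],
    [[0.024,-0.029,-0.006],[0,0,0],0],
    [[0.024,-0.029,-0.006],[0,0,0],0],
    [[0.024,-0.029,-0.006],[0,0,0],0],
    [[0.024,-0.029,-0.006],[0,0,0],0],
    [[0.024,-0.029,-0.006],[0,0,0],0],
    [[0.024,-0.029,-0.004],[0,0,0],0],
    [[0.024,-0.029,-0.004],[0,0,0],0]
  ]
}}

```text
t: 1.15
ee_pos: [358.2, -181.0, 301.0]
orientation: [3.092, 0.555, 0.001]
ft_force: [0.6, -0.1, -0.1]
width: 87.7
```

>>> {"fn": "carry_out", "kwargs": {
  "rows": [
    [[0.024,-0.029,0],[0,0,0],0],
    [[0.024,-0.029,0],[0,0,0],0],
    [[0.024,-0.029,0],[0,0,0],0],
    [[0.024,-0.029,0],[0,0,0],0],
    [[0.024,-0.029,0],[0,0,0],0],
    [[0.019,-0.023,0],[0,0,0],0],
    [[0.008,-0.01,0],[0,0,0.05],0],
    [[0,0,0],[0,0,0.1],0],
    [[0,0,0],[0,0,0],0],
    [[0,0,0],[0,0,0],0]
  ]
}}

```text
t: 1.98
ee_pos: [433.6, 35.5, 300.5]
orientation: [3.124, 0.328, -0.001]
ft_force: [0.2, 0.2, 0.3]
width: 87.8
```

```bash
cat >> h.py <<'E'
def snap(fn):
    o=readout.get_obs(); im=imaging.get_image('wrist')[:,:,::-1].copy(); cv2.imwrite(fn,im)
    np.savez(fn[:-4]+'.npz',p=o['ee_pos'],r=o['orientation']); return o,im
def wp(): 
    p=imaging.camera_params('wrist'); return p['fx'],p['cx'],p['cy'],np.array(p['T_tool_cam'])
def wray(fn,uv):
    z=np.load(fn[:-4]+'.npz'); f,cx,cy,T=wp(); v=np.array([uv[0]-cx,uv[1]-cy]); r=np.linalg.norm(v)+1e-9; th=r/f
    d=np.array([*(v/r*np.sin(th)),np.cos(th)]); Rt=R.from_rotvec(z['r']).as_matrix()
    return z['p']+Rt@T[:3,3], Rt@T[:3,:3]@d
def wplane(fn,uv,zz):
    o,d=wray(fn,uv); return o+d*(zz-o[2])/d[2]
def wproj(fn,P):
    z=np.load(fn[:-4]+'.npz'); f,cx,cy,T=wp(); Rt=R.from_rotvec(z['r']).as_matrix()
    c=T[:3,:3].T@(Rt.T@(np.array(P)-z['p'])-T[:3,3]); th=np.arctan2(np.hypot(c[0],c[1]),c[2]); n=c[:2]/np.hypot(c[0],c[1]); return n*f*th+[cx,cy]
def wtri(pairs):
    A=np.zeros((3,3)); b=np.zeros(3)
    for fn,uv in pairs:
        o,d=wray(fn,uv) if fn.startswith('pics') else ray(fn,uv); M=np.eye(3)-np.outer(d,d); A+=M; b+=M@o
    return np.linalg.solve(A,b)
def pose():
    o=readout.get_obs(); m=R.from_rotvec(o['orientation']).as_matrix(); return o,m
E
python3 - <<'E'
from h import *
np.set_printoptions(precision=3,suppress=True)
o,im=snap('pics/w1.png'); print(o['t'],o['ee_pos'],o['qpos'],o['ft_force'],R.from_rotvec(o['orientation']).as_matrix())
E
```

```text
1.9833 [433.624  35.477 300.465] [ 0.054  0.038  1.944 -0.     1.16   1.416] [0.172 0.222 0.262] [[ 0.978  0.207 -0.001]
 [ 0.207 -0.978 -0.   ]
 [-0.001 -0.    -1.   ]]
```

View pics/w1.png

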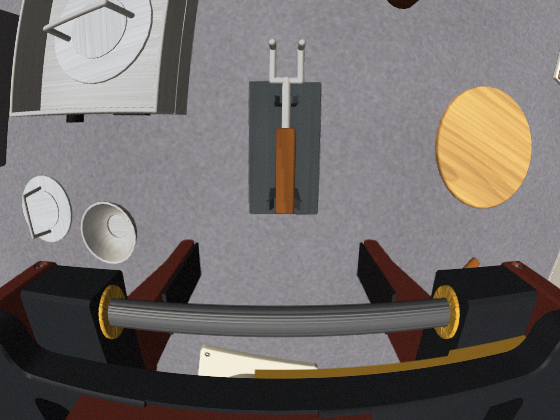

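The wrist view shows the lifter upright in the image: handle from (286,128) to (285,213), hook tips at about (272,43) and (302,43). The lid bar runs (48,29)–(132,8), and the board is near (484,147).

Run:
```python
from h import *
np.set_printoptions(precision=1,suppress=True)
fn='pics/w1.png'; im=cv2.imread(fn); h=cv2.cvtColor(im,cv2.COLOR_BGR2HSV)
m=((h[...,0]<15)&(h[...,1]>120)).astype('uint8'); m[:110]=0;m[225:]=0;m[:,:250]=0;m[:,330:]=0
cn=max(cv2.findContours(m,0,2)[0],key=cv2.contourArea); r=cv2.minAreaRect(cn); b=cv2.boxPoints(r); print(r,b)
Q=np.array([wplane(fn,p,98) for p in b]); print(Q,Q.mean(0))
for uv in [(286,128),(285.5,213),(272,43),(302,43)]: print(uv,wplane(fn,uv,98 if uv[1]>100 else 113))
# board ellipse
m=((h[...,1]>90)&(h[...,0]>10)&(h[...,0]<25)).astype('uint8'); m[:,:425]=0; m[:80]=0; m[215:]=0; m[:,540:]=0
cn=max(cv2.findContours(m,0,cv2.CHAIN_APPROX_NONE)[0],key=cv2.contourArea)
P=np.array([wplane(fn,p[0],18)[:2] for p in cn]).astype('float32'); e=cv2.fitEllipse(P); print('board',e)
print('bar',wplane(fn,(48,29),130),wplane(fn,(132,8),130))
crop(im,230,20,110,205,2.9,'pics/w1c.png')
```

```text
((284.8916931152344, 170.4982147216797), (19.13067626953125, 85.25482940673828), 0.9548412561416626) [[274.6 213. ]
 [276.  127.7]
 [295.2 128. ]
 [293.7 213.3]]
[[403.6  34.2  98. ]
 [500.1  52.8  98. ]
 [504.2  32.   98. ]
 [407.9  12.3  98. ]] [453.9  32.8  98. ]
(286, 128) [502.1  41.9  98. ]
(285.5, 213) [406.2  21.8  98. ]
(272, 43) [590.4  76.2 113. ]
(302, 43) [597.3  45.  113. ]
board ((555.5321044921875, -276.5962219238281), (195.0183868408203, 199.9373321533203), 8.756166458129883)
bar [583.3 357.3 130. ] [608.6 238.  130. ]
```

View pics/w1c.png

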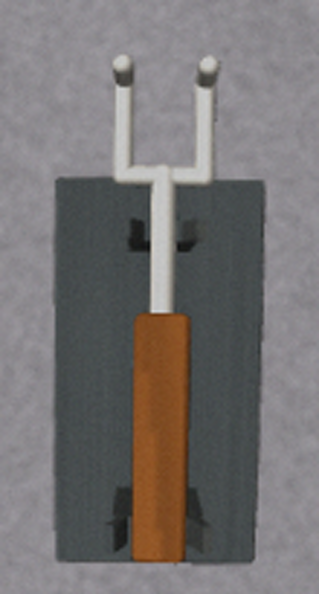

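>>> {"fn": "carry_out", "kwargs": {
  "rows": [
    [[0.007,0.001,0.02],[0,0,0.006],0],
    [[0.007,0.001,0.03],[0,0,0],0],
    [[0.007,0.001,0.03],[0,0,0],0],
    [[0.007,0.002,0.03],[0,0,0],0],
    [[0.007,0.001,0.03],[0,0,0],0],
    [[0.007,0.001,0.03],[0,0,0],0],
    [[0.002,0,0.02],[0,0,0],0],
    [[0,0,0],[0,0,0],0],
    [[0,0,0],[0,0,0],0]
  ]
}}

```text
t: 2.78
ee_pos: [477.6, 36.6, 110.1]
orientation: [-3.126, -0.314, 0.004]
ft_force: [-0.3, -0.4, 0.9]
width: 87.6
```

Run:
```python
from h import *
np.set_printoptions(precision=3,suppress=True)
o,im=snap('pics/w2.png'); print(o['t'],o['ee_pos'],o['qpos'],o['ft_force'],R.from_rotvec(o['orientation']).as_matrix())
```

```text
2.7833 [477.625  36.612 110.128] [ 0.052  0.391  2.022 -0.     0.732  1.422] [-0.255 -0.394  0.941] [[ 0.98   0.199 -0.003]
 [ 0.199 -0.98  -0.   ]
 [-0.003 -0.    -1.   ]]
```

View pics/w2.png

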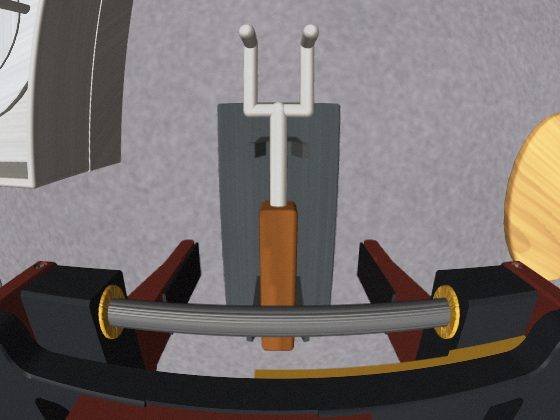

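The handle is centred between the fingers at column 278, with hook tips at (247,33) and (311,33). Going down and closing.

>>> {"fn": "carry_out", "kwargs": {
  "rows": [
    [[0,0,0.012],[0,0,0],0],
    [[0,0,0.016],[0,0,0],0],
    [[0,0,0.012],[0,0,0],0],
    [[0.0005,0,0.004],[0,-0.003,0],0],
    [[0,0,0],[0,0,0],0],
    [[0,0,0],[0,0,0],0.6],
    [[0,0,0],[0,0,0],0.9],
    [[0,0,0],[0,0,0],1],
    [[0,0,0],[0,0,0],1],
    [[0,0,0],[0,0,0],1],
    [[0,0,0],[0,0,0],1],
    [[0,0,0],[0,0,0],1]
  ]
}}

```text
t: 3.83
ee_pos: [478.9, 37.4, 66.8]
orientation: [3.126, 0.313, -0.005]
ft_force: [-0.3, -0.2, -0.3]
width: 44.3
```

Run:
```python
from h import *
np.set_printoptions(precision=3,suppress=True)
print('front end',wplane('pics/w2.png',(278.5,205),98))
o,im=snap('pics/w3.png'); print(o['t'],o['ee_pos'],o['width'],o['ft_force'],o['moment'],R.from_rotvec(o['orientation']).as_matrix())
```

```text
front end [504.895  42.447  98.   ]
3.8333 [478.895  37.386  66.765] 44.33947053108988 [-0.332 -0.21  -0.302] [ 0.008 -0.013  0.057] [[ 0.98   0.199 -0.003]
 [ 0.199 -0.98  -0.001]
 [-0.003  0.    -1.   ]]
```

View pics/w3.png

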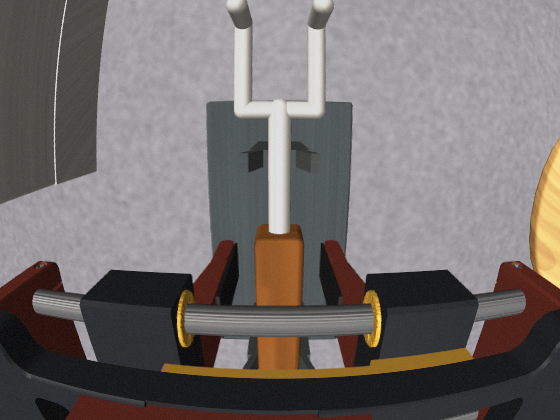

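>>> {"fn": "carry_out", "kwargs": {
  "rows": [
    [[0,0,0],[0,0,0],1],
    [[0,0,0],[0,0,0],1],
    [[0,0,0],[0,0,0],1],
    [[0,0,0],[0,0,0],1],
    [[0,0,0],[0,0,0],1],
    [[0,0,0],[0,0,0],1],
    [[0,0,0],[0,0,0],1],
    [[0,0,0],[0,0,0],1]
  ]
}}

```text
t: 4.55
ee_pos: [478.8, 37.4, 66.6]
orientation: [3.126, 0.313, -0.005]
ft_force: [0.6, 0.3, -0.7]
width: 21.7
```

Run:
```python
from h import *
np.set_printoptions(precision=4,suppress=True)
o,im=snap('pics/w4.png'); print(o['t'],o['ee_pos'],o['width'],o['ft_force'],o['moment'],o['qpos'],o['orientation'])
```

```text
4.55 [478.8221  37.4062  66.6333] 21.664798278479214 [ 0.5583  0.289  -0.7258] [ 0.0887 -0.0302  0.0243] [ 0.0535  0.4744  2.0354 -0.0007  0.6349  1.425 ] [ 3.1256  0.3134 -0.0048]
```

View pics/w4.png

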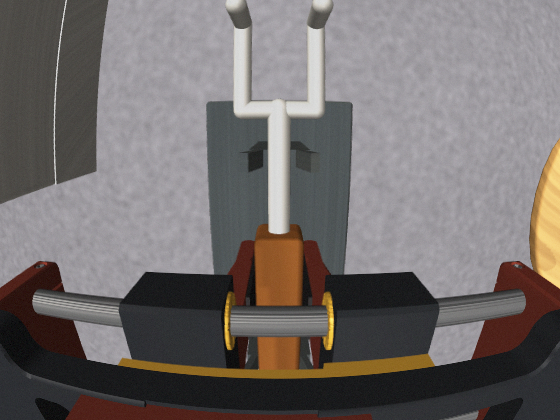

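Gripped at 21.7 mm. Lifting straight up, then moving beside the warmer to look at the bar.

>>> {"fn": "carry_out", "kwargs": {
  "rows": [
    [[0,0,-0.005],[0,0,0],1],
    [[0,0,-0.01],[0,0,0],1],
    [[0,0,-0.02],[0,0,0],1],
    [[0,0,-0.03],[0,0,0],1],
    [[0,0,-0.035],[0,0,0],1],
    [[0.005,-0.01,-0.035],[0,0,0],1],
    [[0.008,-0.02,-0.03],[0,0,0],1],
    [[0.01,-0.027,-0.025],[0,0,0],1],
    [[0.01,-0.027,-0.02],[0,0,0],1],
    [[0.008,-0.026,-0.015],[0,0,0],1],
    [[0.005,-0.018,-0.008],[0,0,0],1],
    [[0.003,-0.008,0],[0,0,0],1]
  ]
}}

```text
t: 5.6
ee_pos: [501.5, 183.0, 302.7]
orientation: [-3.124, -0.316, -0.003]
ft_force: [-0.2, 0.0, -0.9]
width: 22.0
```

>>> {"fn": "carry_out", "kwargs": {
  "rows": [
    [[0,0,0],[0,0,0],1],
    [[0,0,0],[0,0,0],1],
    [[0,0,0],[0,0,0],1]
  ]
}}

```text
t: 5.85
ee_pos: [499.8, 179.4, 298.6]
orientation: [3.125, 0.312, -0.008]
ft_force: [0.4, 0.2, -0.7]
width: 21.8
```

Run:
```python
from h import *
np.set_printoptions(precision=4,suppress=True)
o,im=snap('pics/w5.png'); print(o['t'],o['ee_pos'],o['width'],o['ft_force'],o['moment'],o['qpos'],o['orientation'])
```

```text
5.85 [499.8484 179.364  298.6281] 21.843813875141326 [ 0.3782  0.2012 -0.6695] [-0.0127 -0.0219  0.0128] [ 0.3221  0.2026  1.7575 -0.      1.1866  1.6937] [ 3.1249  0.3124 -0.0078]
```

View pics/w5.png

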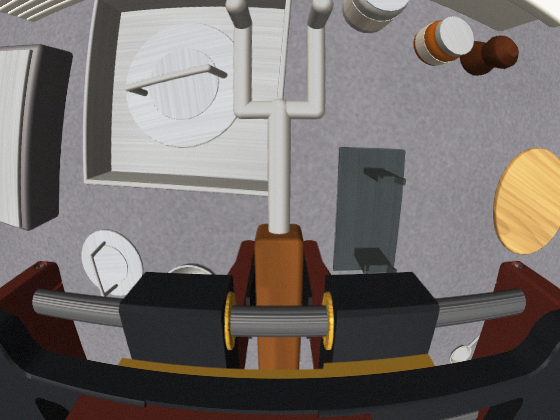

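The bar runs from about (130,90) to (213,70). Hook tips are at the top, (237,8) and (319,8), and the lifter has not slipped. Enlarging the bar.

Run:
```python
from h import *
im=cv2.imread('pics/w5.png'); crop(im,110,20,130,135,5,'pics/w5c.png'); crop(im,220,0,120,120,5,'pics/w5h.png')
```

```text
(no output)
```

View pics/w5c.png

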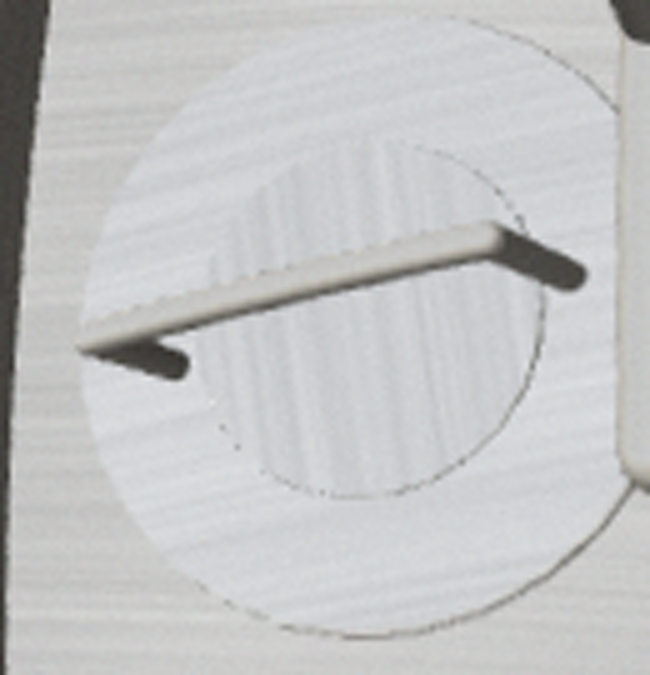

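View pics/w5h.png

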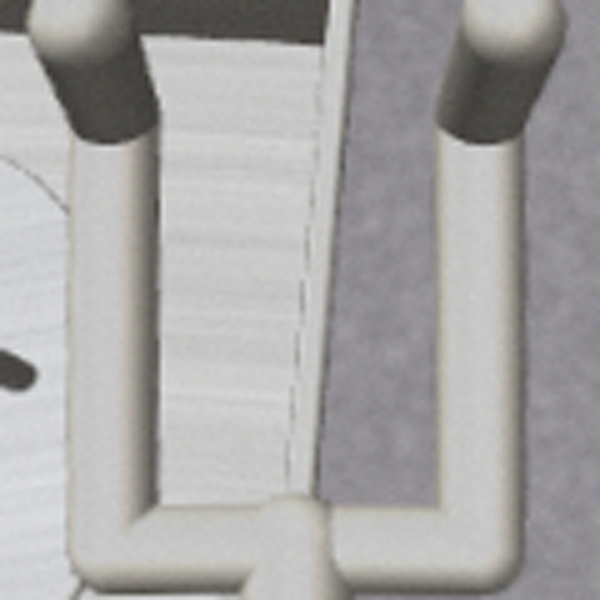

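Run:
```python
from h import *
np.set_printoptions(precision=2,suppress=True)
fn='pics/w5.png'; C=lambda x,y:(110+x/5-.4,20+y/5-.4)
a=wplane(fn,C(92,342),130); b=wplane(fn,C(492,240),130); mid=(a+b)/2; d=b-a
print(a,b,mid,np.linalg.norm(d),'xaxis yaw',np.arctan2(d[0],-d[1]))
print('disc',wplane(fn,C(372,320),71), [wplane(fn,C(*p),71) for p in [(200,310),(545,290),(375,142),(365,497)]])
# lifter model points vs image
z=np.load('pics/w5.npz'); m=R.from_rotvec(z['r']).as_matrix()
def lp(x,y,zz): return z['p']+m@np.array([x-25,-y,-19-zz])
for n,p in dict(tipL=(145,16,28),tipR=(145,-16,28),prL=(105,16,4),prR=(105,-16,4),cross=(105,0,4),front=(50,0,13)).items(): print(n,wproj(fn,lp(*p)))
print('seat',lp(137,0,8))
```

```text
[583.73 361.62 130.  ] [615.19 275.98 130.  ] [599.46 318.8  130.  ] 91.23915435466581 xaxis yaw 0.35209314668852415
disc [599.53 316.53  71.  ] [array([596.97, 362.49,  71.  ]), array([612.72, 275.22,  71.  ]), array([644.07, 325.14,  71.  ]), array([556.13, 310.17,  71.  ])]
tipL [234.67  -2.28]
tipR [323.56  -2.25]
prL [241.4  106.34]
prR [316.78 106.34]
cross [279.09 105.88]
front [279.11 236.84]
seat [609.76 201.58 325.06]
```

```bash
cat >> h.py <<'E'
SX=110.7
def tgt(seat,yaw,pitch):
    cy,sy,cp,sp=np.cos(yaw),np.sin(yaw),np.cos(pitch),np.sin(pitch)
    x=np.array([cp*cy,cp*sy,-sp]); z=np.array([-sp*cy,-sp*sy,-cp]); y=np.cross(z,x)
    return np.array(seat)-SX*x+27*z, np.stack([x,y,z],1)
def seatnow(): 
    o,m=pose(); x=m[:,0]; return o['ee_pos']+SX*x-27*m[:,2], np.arctan2(x[1],x[0]), -np.arcsin(x[2])
def delta(p,M):
    o,m=pose(); return m.T@(p-o['ee_pos']), M.T@(p-o['ee_pos']), R.from_matrix(m.T@M).as_rotvec()
E
python3 - <<'E'
from h import *
np.set_printoptions(precision=3,suppress=True)
B=np.array([599.5,318.5,130]); y=.35; f=np.array([np.cos(y),np.sin(y),0])
print(seatnow())
for s in [B-50*f+[0,0,75],B-43*f+[0,0,-22],B+2*f+[0,0,-22],B+2*f]:
    p,M=tgt(s,y,.611); print(p,'old frame,new frame,rot',*delta(p,M))
E
```

```text
(array([608.576, 201.161, 325.061]), np.float64(0.19877345241873093), np.float64(0.005075246746514134))
[452.807 264.953 246.392] old frame,new frame,rot [-29.005 -93.337  52.329] [ 17.777 -96.654  51.317] [-0.046 -0.605 -0.146]
[459.382 267.353 149.392] old frame,new frame,rot [-21.592 -94.443 149.292] [ 79.159 -96.654 126.752] [-0.046 -0.605 -0.146]
[501.654 282.783 149.392] old frame,new frame,rot [  22.894 -101.223  149.063] [116.017 -96.654 100.936] [-0.046 -0.605 -0.146]
[501.654 282.783 171.392] old frame,new frame,rot [  22.782 -101.211  127.063] [103.396 -96.654  82.916] [-0.046 -0.605 -0.146]
```

>>> {"fn": "carry_out", "kwargs": {
  "rows": [
    [[0,0,0],[-0.005,-0.06,-0.015],1],
    [[0,0,0],[-0.008,-0.1,-0.024],1],
    [[0,0,0],[-0.009,-0.12,-0.029],1],
    [[0,0,0],[-0.009,-0.12,-0.029],1],
    [[0,0,0],[-0.008,-0.11,-0.025],1],
    [[0,0,0],[-0.007,-0.095,-0.024],1],
    [[0.003,-0.017,0.009],[0,0,0],1],
    [[0.004,-0.023,0.012],[0,0,0],1],
    [[0.005,-0.025,0.013],[0,0,0],1],
    [[0.004,-0.02,0.011],[0,0,0],1],
    [[0.002,-0.012,0.006],[0,0,0],1],
    [[0,0,0],[0,0,0],1]
  ]
}}

```text
t: 6.9
ee_pos: [451.8, 267.6, 246.0]
orientation: [2.855, 0.507, -0.901]
ft_force: [-0.2, -0.3, -0.9]
width: 21.7
```

>>> {"fn": "carry_out", "kwargs": {
  "rows": [
    [[0,0,0],[0,0,0],1],
    [[0,0,0],[0,0,0],1]
  ]
}}

```text
t: 7.07
ee_pos: [454.4, 266.0, 248.0]
orientation: [2.858, 0.505, -0.896]
ft_force: [-0.1, -0.5, -0.9]
width: 21.7
```

Run:
```python
from h import *
np.set_printoptions(precision=3,suppress=True)
print(seatnow(), readout.get_obs()['qpos'])
B=np.array([599.5,318.5,130]); y=.35; f=np.array([np.cos(y),np.sin(y),0])
for s in [B-50*f+[0,0,75],B-43*f+[0,0,-22],B+2*f+[0,0,-22],B+2*f]:
    p,M=tgt(s,y,.611); print(p,'old frame,new frame,rot',*delta(p,M))
o,im=snap('pics/w6.png')
```

```text
(array([554.288, 302.409, 206.99 ]), np.float64(0.3493930900880696), np.float64(0.6077898365323394)) [0.468 0.565 1.468 0.068 1.713 1.678]
[452.807 264.953 246.392] old frame,new frame,rot [-0.601  0.442  2.427] [-0.594  0.442  2.429] [ 0.    -0.003 -0.   ]
[459.382 267.353 149.392] old frame,new frame,rot [60.537  0.41  78.058] [60.788  0.442 77.863] [ 0.    -0.003 -0.   ]
[501.654 282.783 149.392] old frame,new frame,rot [97.479  0.392 52.361] [97.646  0.442 52.047] [ 0.    -0.003 -0.   ]
[501.654 282.783 171.392] old frame,new frame,rot [84.915  0.399 34.301] [85.025  0.442 34.028] [ 0.    -0.003 -0.   ]
```

View pics/w6.png

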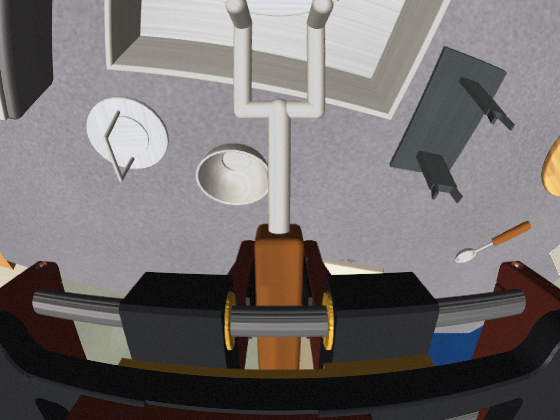

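>>> {"fn": "carry_out", "kwargs": {
  "rows": [
    [[0.007,0,0.009],[0,-0.003,0],1],
    [[0.011,0,0.014],[0,0,0],1],
    [[0.013,0,0.017],[0,0,0],1],
    [[0.013,0,0.017],[0,0,0],1],
    [[0.01,0,0.013],[0,0,0],1],
    [[0.0065,0.0005,0.008],[0,0,0],1],
    [[0,0,0],[0,0,0],1],
    [[0,0,0],[0,0,0],1]
  ]
}}

```text
t: 7.78
ee_pos: [458.5, 267.5, 148.6]
orientation: [2.855, 0.504, -0.903]
ft_force: [0.6, 0.6, -0.1]
width: 22.0
```

Run:
```python
from h import *
np.set_printoptions(precision=3,suppress=True)
print(seatnow(), readout.get_obs()['ft_force'])
B=np.array([599.5,318.5,130]); y=.35; f=np.array([np.cos(y),np.sin(y),0])
for s in [B-43*f+[0,0,-22],B+2*f+[0,0,-22],B+2*f]:
    p,M=tgt(s,y,.611); print('rot',*delta(p,M))
for n,(x,yy) in dict(scene=(250,250),side=(120,170)).items():
    im=imaging.get_image(n)[:,:,::-1].copy(); cv2.imwrite(f'pics/{n}1.png',im); crop(im,x,yy,150,110,5.3,f'pics/{n}1c.png')
```

```text
(array([558.209, 303.8  , 107.001]), np.float64(0.34952183851455726), np.float64(0.6130343560915497)) [ 0.555  0.57  -0.094]
rot [ 0.158  0.397 -1.068] [ 0.16   0.397 -1.068] [-0.     0.002 -0.   ]
rot [ 36.964   0.378 -26.959] [ 37.018   0.397 -26.884] [-0.     0.002 -0.   ]
rot [ 24.306   0.381 -44.953] [ 24.397   0.397 -44.903] [-0.     0.002 -0.   ]
```

View pics/scene1c.png

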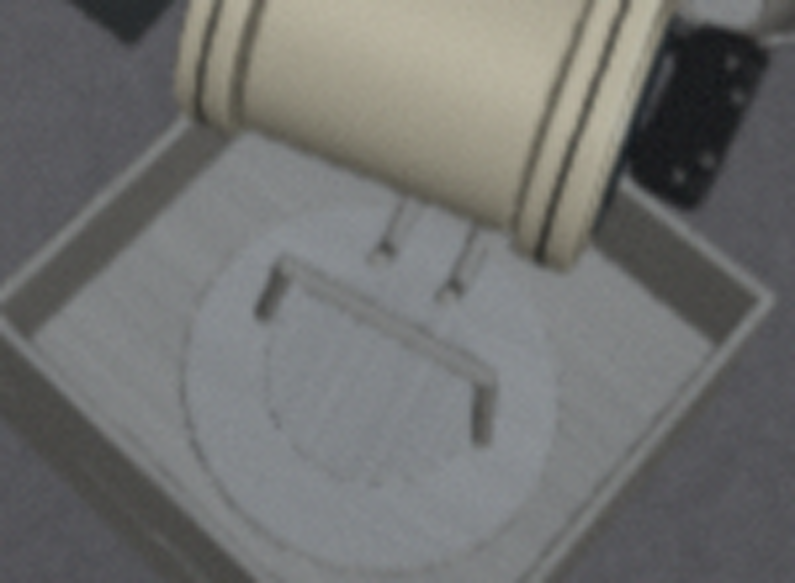

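View pics/side1c.png

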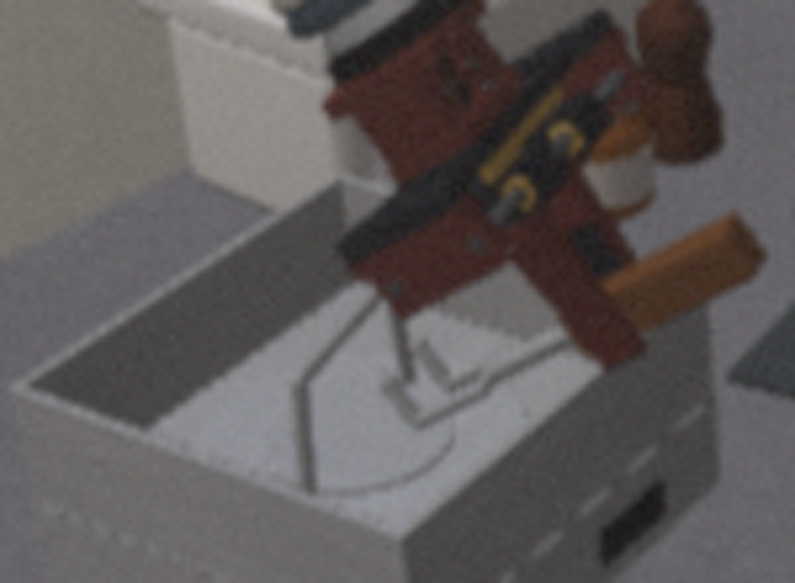

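Run:
```python
from h import *
np.set_printoptions(precision=2,suppress=True)
o,m=pose()
def lp(x,y,zz): return o['ee_pos']+m@np.array([x-25-1.3,-y,-19-zz])
for n,(cx,cy),obs in [('scene',(250,250),{'L':(383,247),'R':(453,290)}),('side',(120,170),{'L':(398,392),'R':(431,352)})]:
    for k,y in (('L',-16),('R',16)): 
        # guess: report both
        print(n,k,obs[k],'model', [ ((proj(n,lp(145,yy,26))[0]-[cx,cy]+.4)*5.3) for yy in (-16,16)])
    B=np.array([599.5,318.5,130]);u=np.array([-np.sin(.35),np.cos(.35),0])
    print(n,'bar model',[((proj(n,B+s*u)[0]-[cx,cy]+.4)*5.3) for s in (-45,45)])
```

```text
scene L (383, 247) model [array([374.68, 258.86]), array([444.79, 296.76])]
scene R (453, 290) model [array([374.68, 258.86]), array([444.79, 296.76])]
scene bar model [array([282.43, 264.29]), array([483.99, 375.08])]
side L (398, 392) model [array([409.87, 338.5 ]), array([379.21, 375.  ])]
side R (431, 352) model [array([409.87, 338.5 ]), array([379.21, 375.  ])]
side bar model [array([384.88, 277.63]), array([295.53, 378.4 ])]
```

The hooks stand before and below the bar, centred on it: tips at about (383,250) and (452,292) in the scene crop, bar (283,265)–(490,382). Going in under the bar.

>>> {"fn": "carry_out", "kwargs": {
  "rows": [
    [[0.003,0,-0.003],[0,0.002,0],1],
    [[0.006,0,-0.0045],[0,0,0],1],
    [[0.008,0.0004,-0.0055],[0,0,0],1],
    [[0.008,0,-0.0055],[0,0,0],1],
    [[0.008,0,-0.0055],[0,0,0],1],
    [[0.0055,0,-0.004],[0,0,0],1],
    [[0,0,0],[0,0,0],1],
    [[0,0,0],[0,0,0],1]
  ]
}}

```text
t: 8.55
ee_pos: [503.5, 283.9, 149.8]
orientation: [2.857, 0.505, -0.899]
ft_force: [-0.4, 0.8, -0.9]
width: 22.1
```

Run:
```python
from h import *
np.set_printoptions(precision=3,suppress=True)
print(seatnow(), readout.get_obs()['ft_force'])
for n,(x,yy) in dict(scene=(250,250),side=(120,170)).items():
    im=imaging.get_image(n)[:,:,::-1].copy(); cv2.imwrite(f'pics/{n}2.png',im); crop(im,x,yy,150,110,5.3,f'pics/{n}2c.png')
snap('pics/w7.png')
```

```text
(array([603.309, 320.373, 108.537]), np.float64(0.3502403324560628), np.float64(0.6097715244296822)) [-0.404  0.81  -0.879]
```

View pics/scene2c.png

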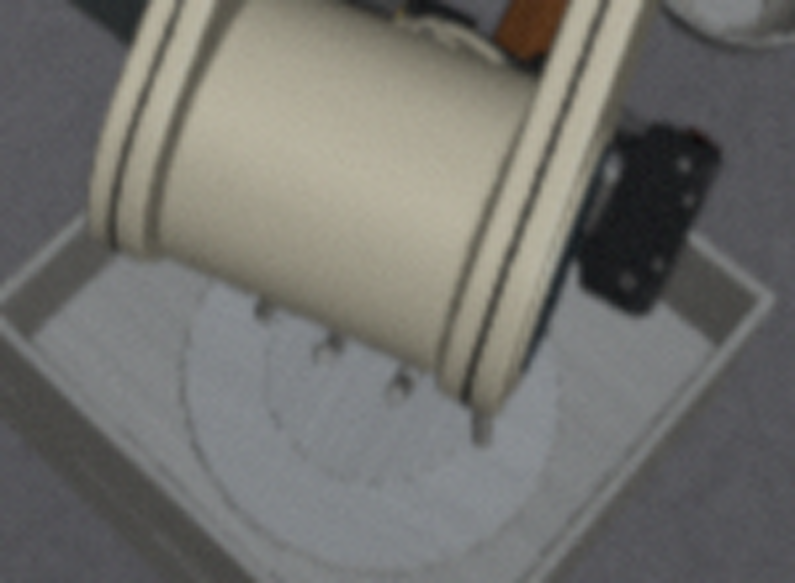

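View pics/side2c.png

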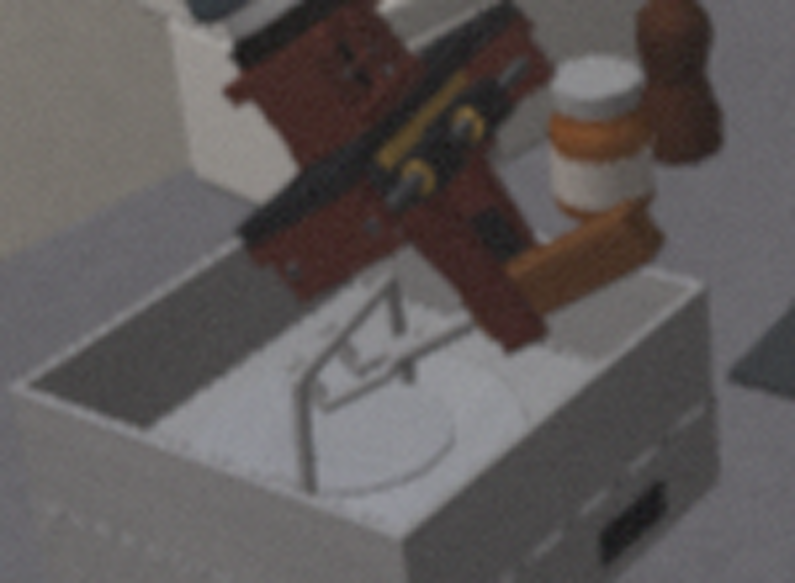

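View pics/w7.png

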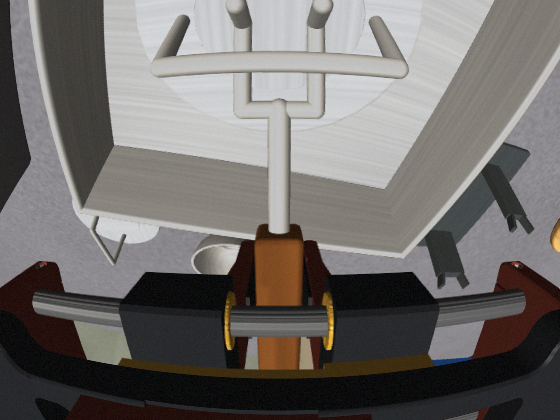

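The wrist view shows the bar (157,68)–(405,70) centred over both prongs, with both tips beyond it at (238,10) and (320,10). Raising slowly.

>>> {"fn": "carry_out", "kwargs": {
  "rows": [
    [[-0.002,0,-0.003],[0,0,0],1],
    [[-0.0025,0,-0.0035],[0,0,0],1],
    [[-0.0025,0,-0.0035],[0,0,0],1],
    [[-0.002,0,-0.003],[0,0,0],1],
    [[-0.0015,0,-0.002],[0,0,0],1],
    [[-0.001,0,-0.0015],[0,0,0],1],
    [[-0.001,0,-0.0015],[0,0,0],1],
    [[-0.001,0,-0.0015],[0,0,0],1],
    [[-0.001,0,-0.0015],[0,0,0],1],
    [[0,0,0],[0,0,0],1],
    [[0,0,0],[0,0,0],1]
  ]
}}

```text
t: 9.62
ee_pos: [503.3, 283.8, 175.1]
orientation: [2.856, 0.505, -0.9]
ft_force: [0.4, 0.3, -3.6]
width: 22.2
```

Run:
```python
from h import *
np.set_printoptions(precision=3,suppress=True)
o=readout.get_obs();print(seatnow(), o['ft_force'],o['moment'])
snap('pics/w8.png')
im=imaging.get_image('side')[:,:,::-1].copy(); crop(im,120,170,150,110,5.3,f'pics/side3c.png')
```

```text
(array([603.094, 320.284, 133.827]), np.float64(0.3502278895000655), np.float64(0.6102600973480861)) [ 0.397  0.279 -3.626] [ 0.129 -0.346  0.059]
```

View pics/w8.png

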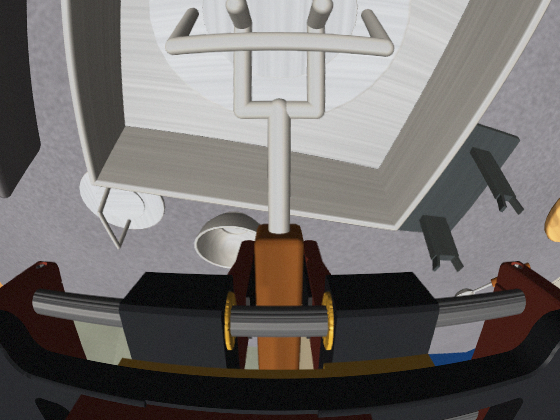

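View pics/side3c.png

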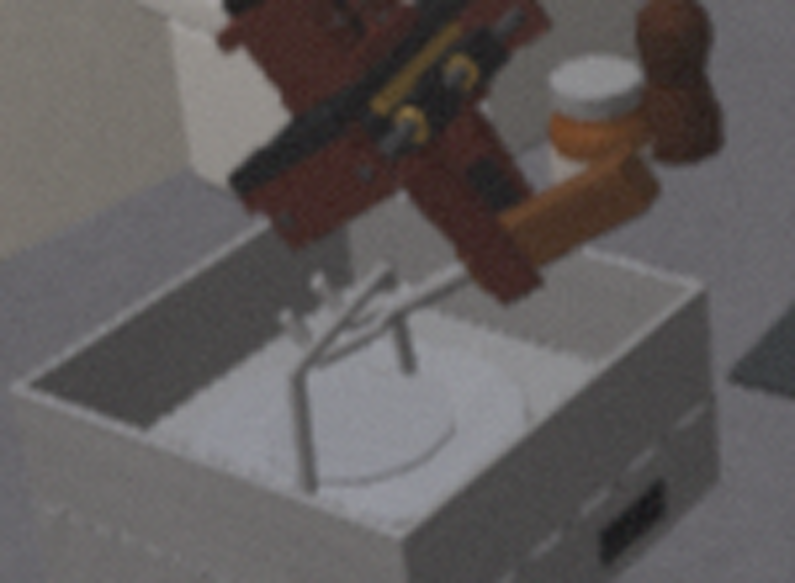

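Run:
```python
from h import *
f,cx,cy,T=wp()
def tl(uv,z):
    v=np.array([uv[0]-cx,uv[1]-cy]); r=np.linalg.norm(v); d=T[:3,:3]@np.array([*(v/r*np.sin(r/f)),np.cos(r/f)]); o=T[:3,3]; return o+d*(z-o[2])/d[2]
print(tl((170,45),-31),tl((390,44),-31),tl((280,41),-31), 'cross',tl((280,109),-23),'tipbase',tl((242,27),-23),tl((318,27),-23))
```

```text
[107.13301073 -45.21506912 -31.        ] [107.71334646  46.20065269 -31.        ] [106.22002957   0.424585   -31.        ] cross [ 78.30489791   0.45258385 -23.        ] tipbase [115.19082206 -15.80708837 -23.        ] [115.24035361  16.73938292 -23.        ]
```

The bar hangs on both hooks, with centred ends at tool y ±45, about 3 mm from the corner, and the force has dropped by about 2.5 N. Raising clear of the surround.

>>> {"fn": "carry_out", "kwargs": {
  "rows": [
    [[-0.0015,0,-0.002],[0,0,0],1],
    [[-0.003,0,-0.0041],[0,0,0],1],
    [[-0.0045,0,-0.0064],[0,0,0],1],
    [[-0.006,0,-0.0086],[0,0,0],1],
    [[-0.0075,0,-0.0107],[0,0,0],1],
    [[-0.0085,0,-0.0122],[0,0,0],1],
    [[-0.0085,0,-0.0122],[0,0,0],1],
    [[-0.0075,0,-0.0107],[0,0,0],1],
    [[-0.006,0,-0.0086],[0,0,0],1],
    [[-0.0045,0,-0.0064],[0,0,0],1],
    [[-0.003,0,-0.0041],[0,0,0],1],
    [[-0.0015,0,-0.002],[0,0,0],1]
  ]
}}

```text
t: 10.72
ee_pos: [503.1, 283.8, 283.6]
orientation: [2.857, 0.505, -0.899]
ft_force: [0.6, 0.7, -3.3]
width: 21.8
```

Run:
```python
from h import *
np.set_printoptions(precision=5,suppress=True)
o,m=pose();print(seatnow(), o['ft_force'],o['moment'],o['qpos'],o['width'])
for d in (-.01,-.02,-.024,-.03):
    Z=R.from_rotvec([0,0,d]).as_matrix(); print(d,m.T@((Z-np.eye(3))@o['ee_pos'])/1000, m.T@np.array([0,0,d]))
snap('pics/w9.png')
im=imaging.get_image('side')[:,:,::-1].copy(); cv2.imwrite('pics/side4.png',im)
```

```text
(array([602.86365, 320.25487, 242.36688]), np.float64(0.3502761792081422), np.float64(0.609501213873772)) [ 0.55333  0.70665 -3.31146] [ 0.16559 -0.37534 -0.01597] [0.45951 0.61003 1.30466 0.06473 1.83307 1.67728] 21.777741335704896
-0.01 [ 0.00075  0.0057  -0.00052] [0.00572 0.      0.0082 ]
-0.02 [ 0.00145  0.01142 -0.00101] [0.01145 0.      0.0164 ]
-0.024 [ 0.00171  0.0137  -0.0012 ] [0.01374 0.      0.01968]
-0.03 [ 0.0021   0.01714 -0.00147] [0.01717 0.      0.0246 ]
```

View pics/w9.png

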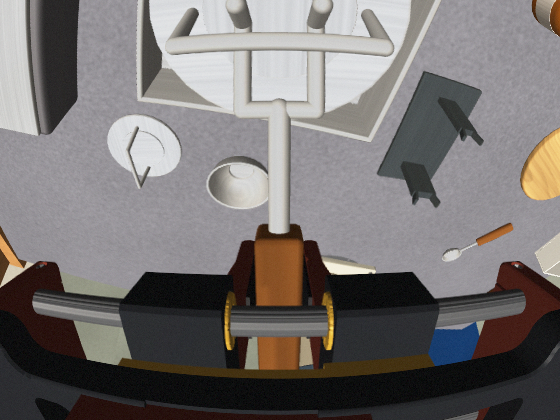

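View pics/side4.png

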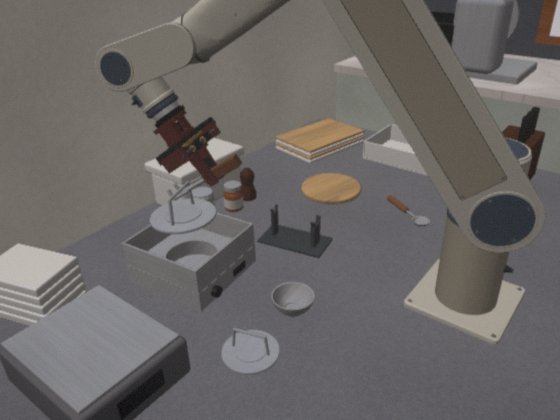

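The lid hangs level, clear of the warmer (side view, lid at (185,213)). Swinging it smoothly around to the board.

>>> {"fn": "carry_out", "kwargs": {
  "rows": [
    [[0.0003,0.0023,-0.0002],[0.0023,0,0.0033],1],
    [[0.0006,0.0046,-0.0004],[0.0046,0,0.0066],1],
    [[0.0009,0.0068,-0.0006],[0.0069,0,0.0098],1],
    [[0.0012,0.0091,-0.0008],[0.0092,0,0.0131],1],
    [[0.0015,0.0114,-0.001],[0.0115,0,0.0164],1],
    [[0.0017,0.0137,-0.0012],[0.0138,0,0.0197],1],
    [[0.0017,0.0137,-0.0012],[0.0138,0,0.0197],1],
    [[0.0017,0.0137,-0.0012],[0.0138,0,0.0197],1],
    [[0.0017,0.0137,-0.0012],[0.0138,0,0.0197],1],
    [[0.0017,0.0137,-0.0012],[0.0138,0,0.0197],1],
    [[0.0017,0.0137,-0.0012],[0.0138,0,0.0197],1],
    [[0.0017,0.0137,-0.0012],[0.0138,0,0.0197],1]
  ]
}}

```text
t: 11.82
ee_pos: [554.5, 161.2, 282.8]
orientation: [2.958, 0.176, -0.932]
ft_force: [1.1, 0.1, -3.4]
width: 21.9
```

>>> {"fn": "carry_out", "kwargs": {
  "rows": [
    [[0.0017,0.0137,-0.0012],[0.0138,0,0.0197],1],
    [[0.0017,0.0137,-0.0012],[0.0138,0,0.0197],1],
    [[0.0017,0.0137,-0.0012],[0.0138,0,0.0197],1],
    [[0.0017,0.0137,-0.0012],[0.0138,0,0.0197],1],
    [[0.0017,0.0137,-0.0012],[0.0138,0,0.0197],1],
    [[0.0017,0.0137,-0.0012],[0.0138,0,0.0197],1],
    [[0.0017,0.0137,-0.0012],[0.0138,0,0.0197],1],
    [[0.0017,0.0137,-0.0012],[0.0138,0,0.0197],1],
    [[0.0017,0.0137,-0.0012],[0.0138,0,0.0197],1],
    [[0.0017,0.0137,-0.0012],[0.0138,0,0.0197],1],
    [[0.0017,0.0137,-0.0012],[0.0138,0,0.0197],1],
    [[0.0017,0.0137,-0.0012],[0.0138,0,0.0197],1]
  ]
}}

```text
t: 12.82
ee_pos: [577.2, -2.7, 282.8]
orientation: [-2.938, 0.249, 0.926]
ft_force: [0.2, 0.2, -1.9]
width: 21.9
```

>>> {"fn": "carry_out", "kwargs": {
  "rows": [
    [[0.0017,0.0137,-0.0012],[0.0138,0,0.0197],1],
    [[0.0017,0.0137,-0.0012],[0.0138,0,0.0197],1],
    [[0.0017,0.0137,-0.0012],[0.0138,0,0.0197],1],
    [[0.0017,0.0137,-0.0012],[0.0138,0,0.0197],1],
    [[0.0017,0.0137,-0.0012],[0.0138,0,0.0197],1],
    [[0.0017,0.0137,-0.0012],[0.0138,0,0.0197],1],
    [[0.0017,0.0137,-0.0012],[0.0138,0,0.0197],1],
    [[0.0015,0.0114,-0.001],[0.0115,0,0.0164],1],
    [[0.0012,0.0091,-0.0008],[0.0092,0,0.0131],1],
    [[0.0009,0.0068,-0.0006],[0.0069,0,0.0098],1],
    [[0.0006,0.0046,-0.0004],[0.0046,0,0.0066],1],
    [[0.0003,0.0023,-0.0002],[0.0023,0,0.0033],1]
  ]
}}

```text
t: 13.82
ee_pos: [561.6, -132.4, 282.7]
orientation: [-2.832, 0.568, 0.892]
ft_force: [0.7, -0.7, -2.9]
width: 21.4
```

Run:
```python
from h import *
np.set_printoptions(precision=5,suppress=True)
o,m=pose();s=seatnow();print(s, o['t'],o['ft_force'],o['moment'],o['qpos'],o['width'],np.arctan2(s[0][1],s[0][0]))
snap('pics/w10.png')
im=imaging.get_image('side')[:,:,::-1].copy(); cv2.imwrite('pics/side5.png',im)
```

```text
(array([ 659.56115, -173.32947,  241.38131]), np.float64(-0.3959142608028178), np.float64(0.6104826494785123)) 13.8167 [ 0.66525 -0.68447 -2.90565] [-0.03763 -0.3584   0.03635] [-0.28621  0.61025  1.30672  0.06581  1.83166  1.6778 ] 21.436156436241635 -0.2569844277495794
```

View pics/w10.png

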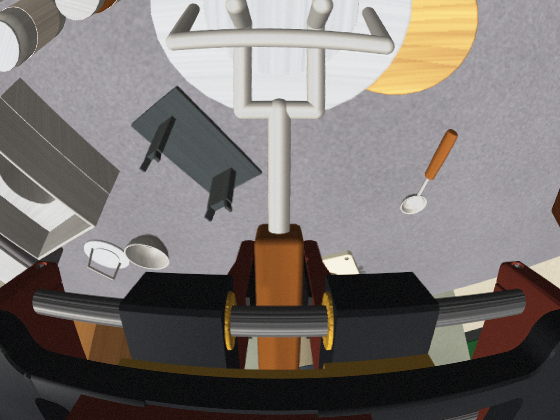

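View pics/side5.png

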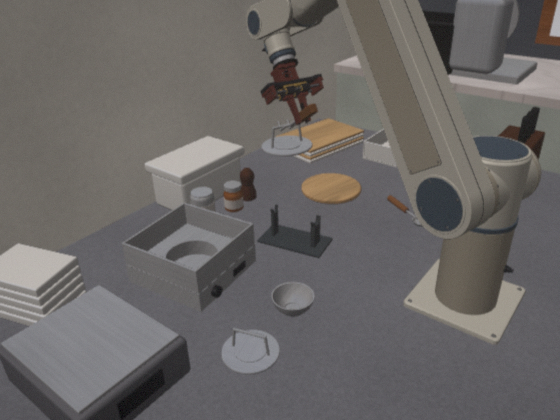

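>>> {"fn": "carry_out", "kwargs": {
  "rows": [
    [[-0.0011,0.0034,0.0008],[0,0,0],1],
    [[-0.0022,0.0067,0.0016],[0,0,0],1],
    [[-0.0033,0.0101,0.0023],[0,0,0],1],
    [[-0.0045,0.0135,0.0031],[0,0,0],1],
    [[-0.0056,0.0168,0.0039],[0,0,0],1],
    [[-0.0056,0.0168,0.0039],[0,0,0],1],
    [[-0.0056,0.0168,0.0039],[0,0,0],1],
    [[-0.0056,0.0168,0.0039],[0,0,0],1],
    [[-0.0045,0.0135,0.0031],[0,0,0],1],
    [[-0.0033,0.0101,0.0023],[0,0,0],1],
    [[-0.0022,0.0067,0.0016],[0,0,0],1],
    [[-0.0011,0.0034,0.0008],[0,0,0],1]
  ]
}}

```text
t: 14.92
ee_pos: [458.9, -235.9, 282.7]
orientation: [-2.832, 0.568, 0.892]
ft_force: [0.2, 1.0, -2.3]
width: 22.1
```

>>> {"fn": "carry_out", "kwargs": {
  "rows": [
    [[0,0,0],[0,0,0],1],
    [[0,0,0],[0,0,0],1],
    [[0,0,0],[0,0,0],1],
    [[0,0,0],[0,0,0],1]
  ]
}}

```text
t: 15.25
ee_pos: [460.1, -234.6, 282.5]
orientation: [-2.832, 0.566, 0.892]
ft_force: [0.0, 0.6, -2.4]
width: 21.8
```

Run:
```python
from h import *
np.set_printoptions(precision=4,suppress=True)
o,m=pose();s=seatnow();print(s, o['t'],o['ft_force'],o['moment'],o['qpos'],o['width'])
snap('pics/w11.png')
for n,(x,yy) in dict(scene=(120,90),side=(260,100)).items():
    im=imaging.get_image(n)[:,:,::-1].copy(); crop(im,x,yy,150,120,5,f'pics/{n}6c.png')
```

```text
(array([ 558.1814, -275.38  ,  241.1756]), np.float64(-0.3939053665870131), np.float64(0.610443277844837)) 15.25 [ 0.0466  0.5621 -2.4055] [-0.0962 -0.3551 -0.0054] [-0.4692  0.5203  1.4614 -0.0431  1.7688  1.5006] 21.848451831304104
```

View pics/w11.png

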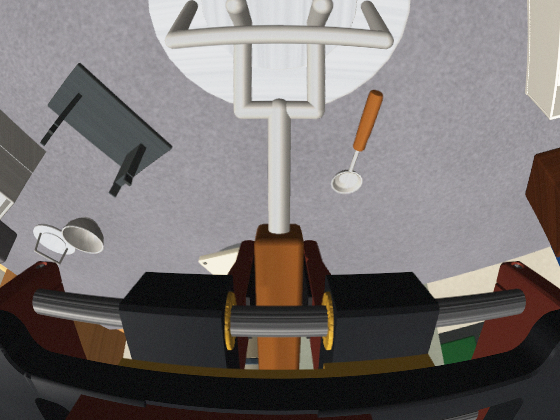

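View pics/side6c.png

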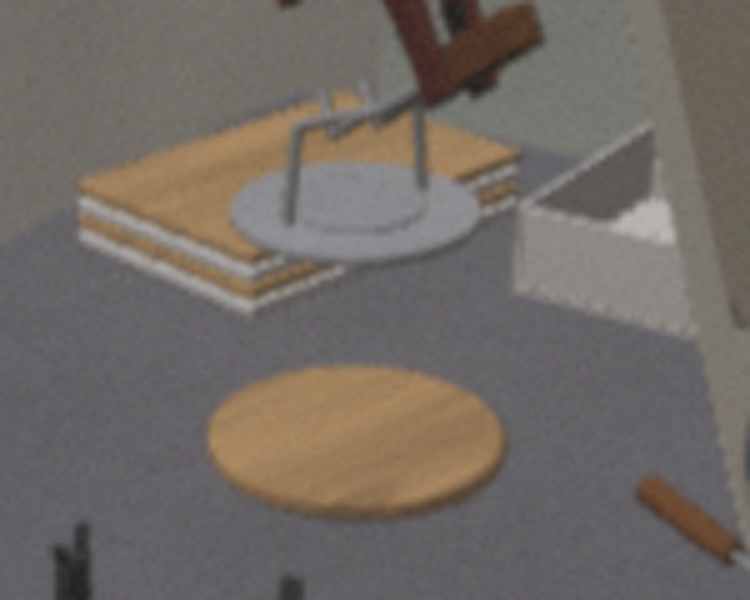

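View pics/scene6c.png

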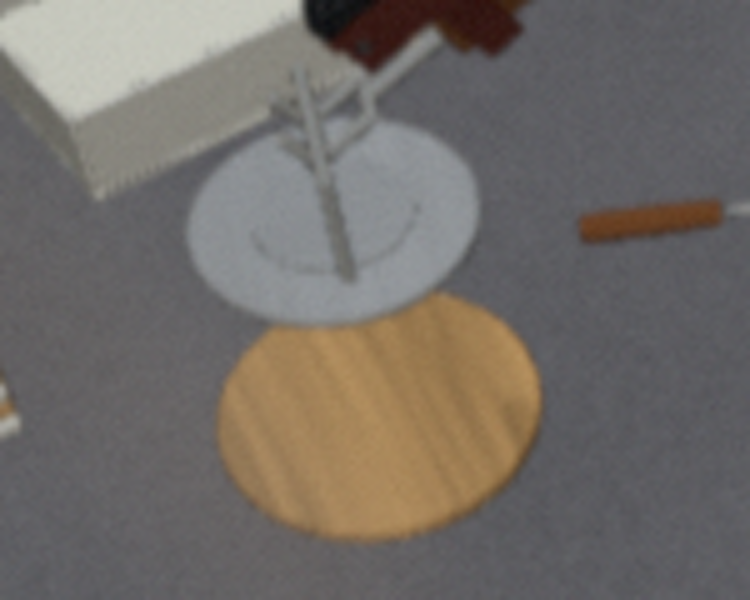

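>>> {"fn": "carry_out", "kwargs": {
  "rows": [
    [[0.0019,0,0.0028],[0,0,0],1],
    [[0.0039,0,0.0055],[0,0,0],1],
    [[0.0058,0,0.0083],[0,0,0],1],
    [[0.0077,0,0.0111],[0,0,0],1],
    [[0.0097,0,0.0138],[0,0,0],1],
    [[0.0097,0,0.0138],[0,0,0],1],
    [[0.0097,0,0.0138],[0,0,0],1],
    [[0.0097,0,0.0138],[0,0,0],1],
    [[0.0077,0,0.0111],[0,0,0],1],
    [[0.0058,0,0.0083],[0,0,0],1],
    [[0.0039,0,0.0055],[0,0,0],1],
    [[0.0019,0,0.0028],[0,0,0],1]
  ]
}}

```text
t: 16.4
ee_pos: [459.4, -234.8, 146.5]
orientation: [-2.831, 0.567, 0.894]
ft_force: [0.1, -0.2, -3.2]
width: 21.8
```

>>> {"fn": "carry_out", "kwargs": {
  "rows": [
    [[0,0,0],[0,0,0],1],
    [[0,0,0],[0,0,0],1]
  ]
}}

```text
t: 16.57
ee_pos: [460.1, -235.2, 148.0]
orientation: [-2.833, 0.567, 0.891]
ft_force: [-0.1, 0.2, -2.9]
width: 21.9
```

Run:
```python
from h import *
np.set_printoptions(precision=4,suppress=True)
o,m=pose();s=seatnow();print(s, o['t'],o['ft_force'],o['moment'],o['qpos'],o['width'])
snap('pics/w12.png')
for n,(x,yy) in dict(scene=(120,90),side=(260,100)).items():
    im=imaging.get_image(n)[:,:,::-1].copy(); cv2.imwrite(f'pics/{n}7.png',im); crop(im,x,yy,150,120,5,f'pics/{n}7c.png')
```

```text
(array([ 558.0834, -276.0504,  106.7638]), np.float64(-0.3949495984559422), np.float64(0.6097113921164985)) 16.5667 [-0.096   0.2404 -2.9449] [-0.0799 -0.3687 -0.0352] [-0.4702  0.6717  1.5379 -0.0424  1.5405  1.5104] 21.933575731621197
```

View pics/w12.png

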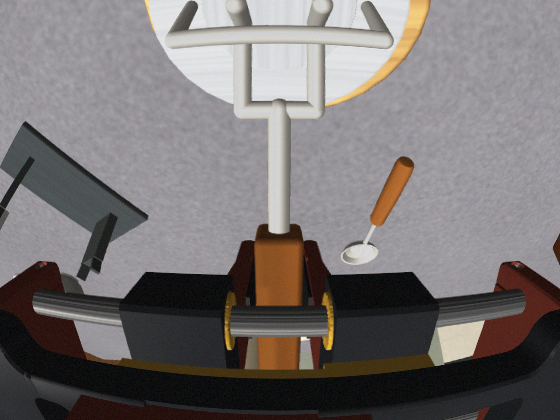

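View pics/side7c.png

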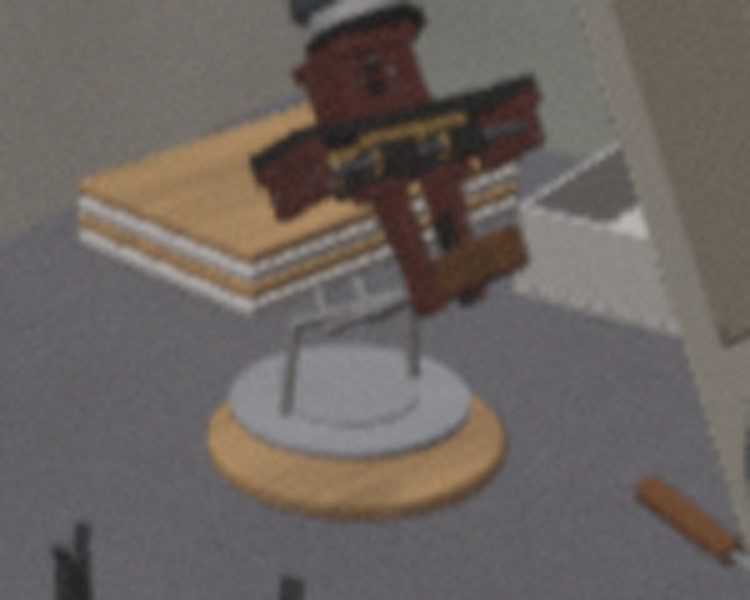

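View pics/scene7c.png

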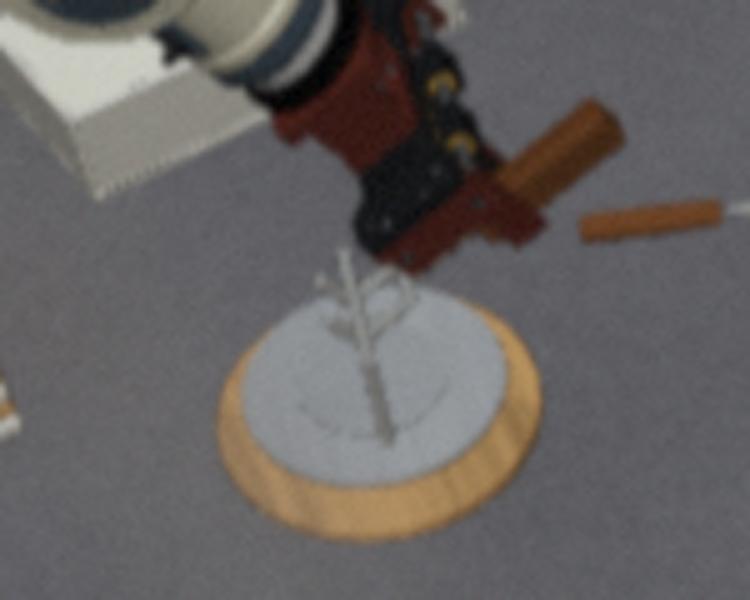

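Run:
```python
from h import *
np.set_printoptions(precision=1,suppress=True)
S=lambda x,y:(120+x/5-.4,90+y/5-.4); D=lambda x,y:(260+x/5-.4,100+y/5-.4)
def circ(n,pts,z):
    P=np.array([plane(n,p,z)[:2] for p in pts]); A=np.c_[2*P,np.ones(len(P))]; s=np.linalg.lstsq(A,(P**2).sum(1),rcond=None)[0]; return s[:2],np.sqrt(s[2]+s[:2]@s[:2])
# rim points: (lid upper-face edge z~45) ; board edge near side bottom.. use z=18 upper edge from first images
lidS=[S(243,395),S(508,375),S(300,310),S(355,487),S(450,465),S(265,445)]
lidD=[D(228,395),D(472,410),D(350,452),D(260,360),D(440,365),D(270,437),D(430,442)]
print('lid',circ('scene',lidS,45),circ('side',lidD,45))
bS=[S(217,415),S(541,400),S(370,530),S(520,350),S(240,360),S(290,515),S(480,500)]
bD=[D(207,437),D(506,437),D(357,513),D(225,405),D(490,405),D(260,492),D(450,492)]
print('board',circ('scene',bS,18),circ('side',bD,18))
f='pics/w12.png'
```

```text
lid (array([ 557.3, -270.1]), np.float64(79.75313347285909)) (array([ 553.4, -272.6]), np.float64(79.68736731455334))
board (array([ 557.1, -276.7]), np.float64(97.54350487180189)) (array([ 546.3, -270.9]), np.float64(99.65018025408496))
```

>>> {"fn": "carry_out", "kwargs": {
  "rows": [
    [[0.0007,0.001,0.0021],[0,0,0],1],
    [[0.0012,0.0011,0.0026],[0,0,0],1],
    [[0.0017,0,0.0025],[0,0,0],1],
    [[0.0015,0,0.0021],[0,0,0],1],
    [[0.0012,0,0.0016],[0,0,0],1],
    [[0.0007,0,0.001],[0,0,0],1],
    [[0,0,0],[0,0,0],1],
    [[0,0,0],[0,0,0],1]
  ]
}}

```text
t: 17.38
ee_pos: [457.9, -236.5, 133.8]
orientation: [-2.832, 0.567, 0.893]
ft_force: [0.1, -0.6, -3.0]
width: 21.9
```

>>> {"fn": "carry_out", "kwargs": {
  "rows": [
    [[0.0006,0,0.0008],[0,0,0],1],
    [[0.0006,0,0.0008],[0,0,0],1],
    [[0,0,0],[0,0,0],1],
    [[0,0,0],[0,0,0],1]
  ]
}}

```text
t: 17.72
ee_pos: [458.0, -236.5, 131.9]
orientation: [-2.832, 0.567, 0.892]
ft_force: [1.2, 0.4, -2.9]
width: 22.1
```

>>> {"fn": "carry_out", "kwargs": {
  "rows": [
    [[0.0006,0,0.0008],[0,0,0],1],
    [[0.0006,0,0.0008],[0,0,0],1],
    [[0,0,0],[0,0,0],1],
    [[0,0,0],[0,0,0],1]
  ]
}}

```text
t: 18.05
ee_pos: [458.0, -236.5, 129.8]
orientation: [-2.832, 0.567, 0.892]
ft_force: [0.6, 0.0, -3.3]
width: 21.6
```

Run:
```python
from h import *
np.set_printoptions(precision=4,suppress=True)
o,m=pose();s=seatnow();print(s, o['t'],o['ft_force'],o['moment'],o['width'])
snap('pics/w13.png')
for n,(x,yy) in dict(side=(260,100)).items():
    im=imaging.get_image(n)[:,:,::-1].copy(); cv2.imwrite(f'pics/{n}8.png',im); crop(im,x,yy,150,120,5,f'pics/{n}8c.png')
```

```text
(array([ 556.032 , -277.3605,   88.4654]), np.float64(-0.3948110517712995), np.float64(0.6105890277441841)) 18.05 [ 0.5947  0.0369 -3.2769] [-0.076  -0.3604 -0.0025] 21.599598177908817
```

View pics/w13.png

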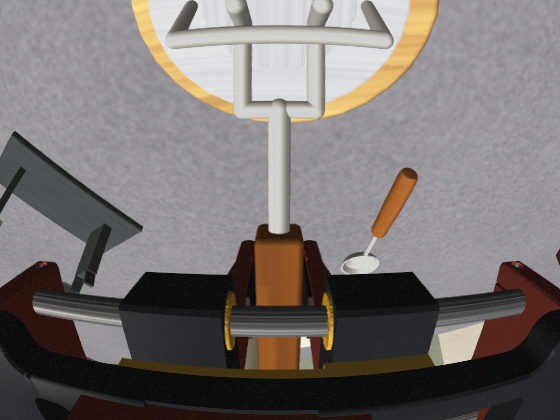

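View pics/side8c.png

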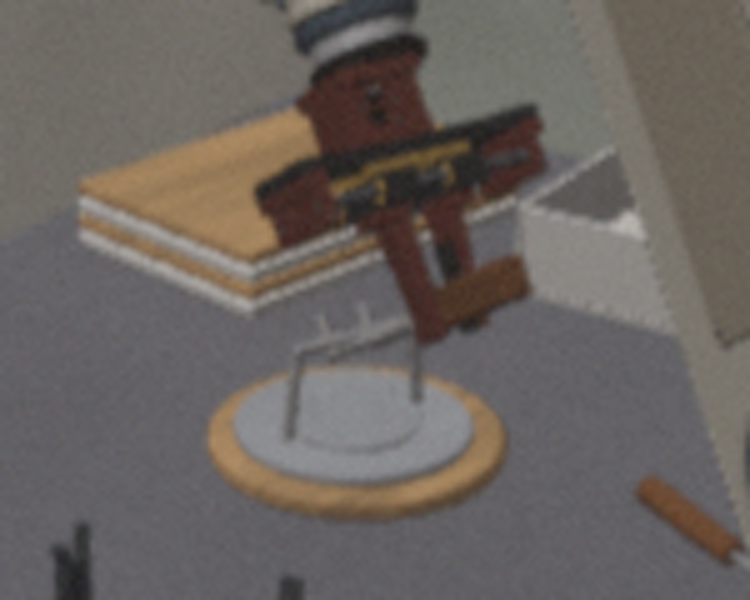

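Run:
```python
from h import *
im=cv2.imread('pics/w13.png'); crop(im,125,0,325,130,2.4,'pics/w13c.png')
h=cv2.cvtColor(im,cv2.COLOR_BGR2HSV); m=((h[...,1]>90)&(h[...,0]>8)&(h[...,0]<28)).astype('uint8'); m[126:]=0;m[:,:125]=0;m[:,445:]=0
m[:, 228:330]=0
out=[];inn=[]
for y in range(3,118,3):
    xs=np.where(m[y])[0]
    if len(xs)==0: continue
    L=xs[xs<280]; Rr=xs[xs>280]
    if len(L)>3: out.append((L.min()-.5,y)); inn.append((L.max()+.5,y))
    if len(Rr)>3: out.append((Rr.max()+.5,y)); inn.append((Rr.min()-.5,y))
def circ(pts,z):
    P=np.array([wplane('pics/w13.png',p,z)[:2] for p in pts])
    for k in range(4):
        A=np.c_[2*P,np.ones(len(P))]; s=np.linalg.lstsq(A,(P**2).sum(1),rcond=None)[0]; c=s[:2]; r=np.sqrt(s[2]+c@c)
        e=np.hypot(*(P-c).T)-r; k_=abs(e)<max(1.5,2*e.std()); P=P[k_]
    return c,r,len(P),e.std()
print('board',circ(out,18)); print('lid',circ(inn,26.5))
```

```text
board (array([ 556.69926548, -281.82429366]), np.float64(97.40771977782238), 75, np.float64(0.24867515425582706))
lid (array([ 555.86877955, -276.73980285]), np.float64(78.78160872786856), 68, np.float64(0.2550982675285263))
```

View pics/w13c.png

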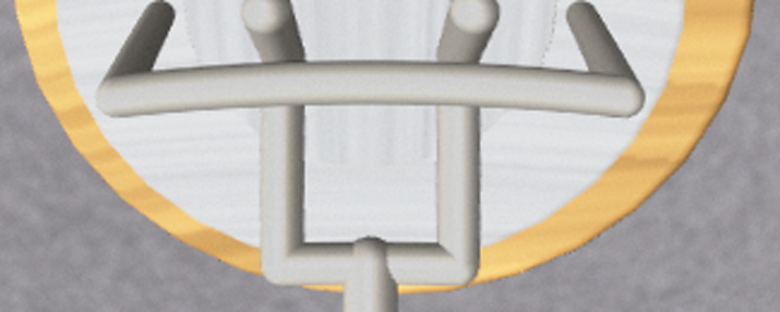

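The ring of board around the lid is wider on the right (30 px) than on the left (19 px), so I shift the lid about 4 mm right while it still hangs.

>>> {"fn": "carry_out", "kwargs": {
  "rows": [
    [[0.0001,0.001,-0.0008],[0,0,0],1],
    [[0.0001,0.0015,-0.0006],[0,0,0],1],
    [[0,0.001,0],[0,0,0],1],
    [[0,0.0005,0],[0,0,0],1],
    [[0,0,0],[0,0,0],1],
    [[0,0,0],[0,0,0],1],
    [[0.0006,0,0.0008],[0,0,0],1],
    [[0,0,0],[0,0,0],1],
    [[0,0,0],[0,0,0],1]
  ]
}}

```text
t: 18.9
ee_pos: [457.4, -240.6, 129.8]
orientation: [-2.832, 0.567, 0.892]
ft_force: [0.2, 0.1, -2.2]
width: 21.6
```

```bash
cat > ring.py <<'E'
from h import *
def ring(fn):
    im=cv2.imread(fn)
    h=cv2.cvtColor(im,cv2.COLOR_BGR2HSV); m=((h[...,1]>90)&(h[...,0]>8)&(h[...,0]<28)).astype('uint8'); m[126:]=0;m[:,:110]=0;m[:,455:]=0
    m[:, 228:330]=0
    out=[];inn=[]
    for y in range(3,118,3):
        xs=np.where(m[y])[0]
        L=xs[xs<280]; Rr=xs[xs>280]
        if len(L)>3: out.append((L.min()-.5,y)); inn.append((L.max()+.5,y))
        if len(Rr)>3: out.append((Rr.max()+.5,y)); inn.append((Rr.min()-.5,y))
        if y%30==0: print(y,L.min() if len(L) else 0,L.max() if len(L) else 0,Rr.min() if len(Rr) else 0,Rr.max() if len(Rr) else 0)
    def circ(pts,z):
        P=np.array([wplane(fn,p,z)[:2] for p in pts])
        for k in range(4):
            A=np.c_[2*P,np.ones(len(P))]; s=np.linalg.lstsq(A,(P**2).sum(1),rcond=None)[0]; c=s[:2]; r=np.sqrt(s[2]+c@c)
            e=np.hypot(*(P-c).T)-r; k_=abs(e)<max(1.5,2*e.std()); P=P[k_]
        return c,r,len(P),e.std()
    print('board',circ(out,18)); print('lid',circ(inn,26.5))
E
python3 - <<'E'
from ring import *
np.set_printoptions(precision=3,suppress=True)
o,m=pose();s=seatnow();print(s, o['t'],o['ft_force'],o['moment'],o['width'])
snap('pics/w14.png'); ring('pics/w14.png')
E
```

```text
(array([ 555.39 , -281.408,   88.488]), np.float64(-0.3948027870243891), np.float64(0.610640146389621)) 18.9 [ 0.209  0.091 -2.224] [-0.13  -0.391 -0.001] 21.613805644271675
30 134 154 404 425
60 149 170 388 409
90 180 203 354 380
board (array([ 556.764, -281.918]), np.float64(97.42661556745044), 76, np.float64(0.26552111084264707))
lid (array([ 555.218, -280.779]), np.float64(78.79065602314819), 68, np.float64(0.25515238041316285))
```

>>> {"fn": "carry_out", "kwargs": {
  "rows": [
    [[0.0006,0,0.0008],[0,0,0],1],
    [[0.0006,0,0.0008],[0,0,0],1],
    [[0,0,0],[0,0,0],1],
    [[0,0,0],[0,0,0],1]
  ]
}}

```text
t: 19.28
ee_pos: [457.5, -240.7, 128.0]
orientation: [-2.832, 0.567, 0.892]
ft_force: [-0.2, -0.7, -1.0]
width: 21.7
```

>>> {"fn": "carry_out", "kwargs": {
  "rows": [
    [[0.0006,0,0.0008],[0,0,0],1],
    [[0.0006,0,0.0008],[0,0,0],1],
    [[0,0,0],[0,0,0],1],
    [[0,0,0],[0,0,0],1]
  ]
}}

```text
t: 19.62
ee_pos: [457.5, -240.7, 125.8]
orientation: [-2.832, 0.567, 0.892]
ft_force: [-0.6, -0.8, -0.9]
width: 21.7
```

>>> {"fn": "carry_out", "kwargs": {
  "rows": [
    [[0.0006,0,0.0008],[0,0,0],1],
    [[0.0006,0,0.0008],[0,0,0],1],
    [[0,0,0],[0,0,0],1],
    [[0,0,0],[0,0,0],1]
  ]
}}

```text
t: 19.95
ee_pos: [457.6, -240.7, 123.8]
orientation: [-2.832, 0.567, 0.892]
ft_force: [0.3, 0.3, -1.2]
width: 21.5
```

Run:
```python
from ring import *
np.set_printoptions(precision=3,suppress=True)
o,m=pose();s=seatnow();print(s, o['t'],o['ft_force'],o['moment'],o['width'])
snap('pics/w15.png'); ring('pics/w15.png')
```

```text
(array([ 555.574, -281.537,   82.451]), np.float64(-0.3948526466113388), np.float64(0.6106443219297697)) 19.95 [ 0.308  0.345 -1.226] [-0.057 -0.363 -0.022] 21.531787890702788
30 130 149 408 430
60 145 165 393 414
90 172 196 361 388
board (array([ 556.711, -281.972]), np.float64(97.3772471258327), 78, np.float64(0.27155315554533555))
lid (array([ 555.353, -280.86 ]), np.float64(78.70414771651515), 72, np.float64(0.31139333170626615))
```

View pics/w15.png

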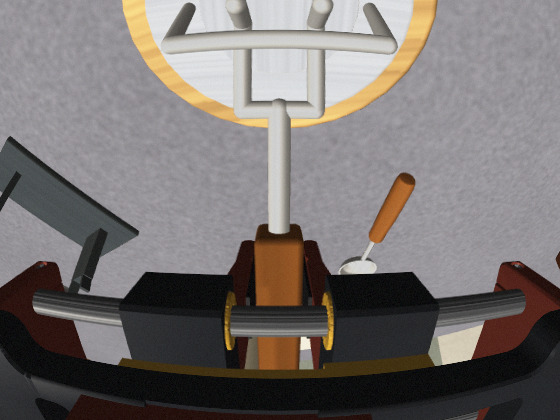

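The lid rests on the board: the force stepped from −3 to −1 N. The ring is even, 19–20 px left and 21–22 px right. Lowering the hooks below the bar.

>>> {"fn": "carry_out", "kwargs": {
  "rows": [
    [[0.0012,0,0.0017],[0,0,0],1],
    [[0.002,0,0.0028],[0,0,0],1],
    [[0.0023,0,0.0033],[0,0,0],1],
    [[0.002,0,0.0028],[0,0,0],1],
    [[0.0012,0,0.0018],[0,0,0],1],
    [[0.0007,0,0.001],[0,0,0],1],
    [[0,0,0],[0,0,0],1],
    [[0,0,0],[0,0,0],1]
  ]
}}

```text
t: 20.67
ee_pos: [457.6, -240.7, 107.5]
orientation: [-2.832, 0.567, 0.892]
ft_force: [0.1, -0.3, -0.6]
width: 21.9
```

Run:
```python
from ring import *
np.set_printoptions(precision=3,suppress=True)
o,m=pose();s=seatnow();print(s, o['t'],o['ft_force'],o['moment'],o['width'])
snap('pics/w16.png'); ring('pics/w16.png')
im=imaging.get_image('side')[:,:,::-1].copy(); crop(im,260,100,150,120,5,'pics/side9c.png')
```

```text
(array([ 555.611, -281.582,   66.124]), np.float64(-0.39488316649951644), np.float64(0.6106402778033431)) 20.6667 [ 0.104 -0.349 -0.581] [-0.105 -0.312 -0.002] 21.916004587427395
30 117 137 420 443
60 130 147 410 430
90 153 174 383 406
board (array([ 556.664, -281.967]), np.float64(97.16627993289556), 78, np.float64(0.29127582926905105))
lid (array([ 555.514, -280.955]), np.float64(78.7146614643525), 71, np.float64(0.2610791593090164))
```

View pics/side9c.png

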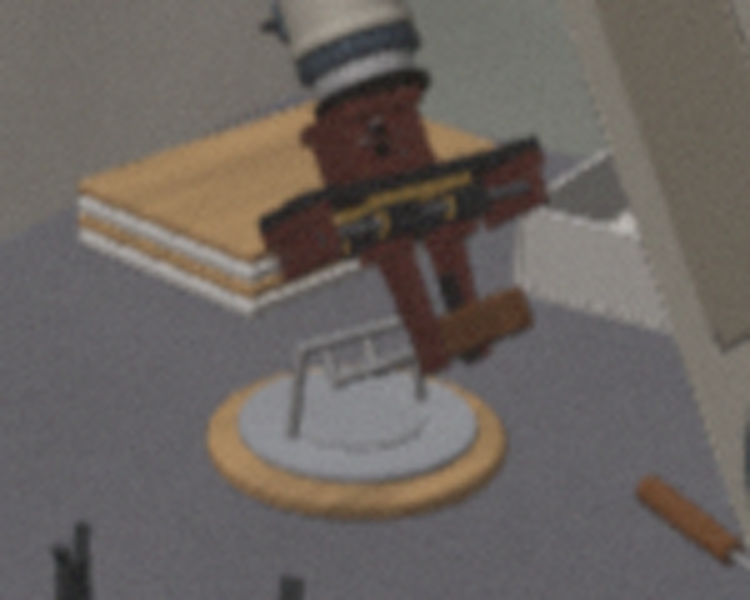

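View pics/w16.png

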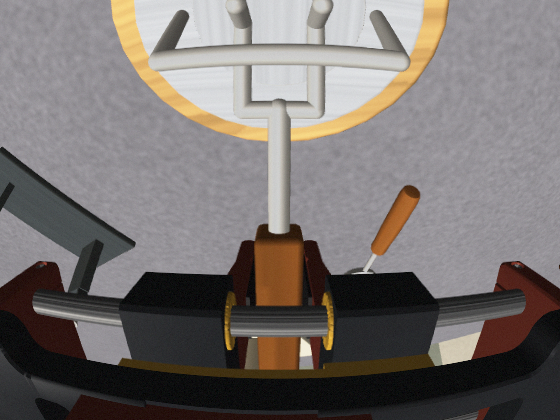

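The tips are now below the bar line. Drawing the hooks back out level, then up.

>>> {"fn": "carry_out", "kwargs": {
  "rows": [
    [[0.0011,0,0.0016],[0,0,0],1],
    [[-0.002,0,0.0014],[0,0,0],1],
    [[-0.005,0,0.0035],[0,0,0],1],
    [[-0.0075,0,0.0053],[0,0,0],1],
    [[-0.009,0,0.0063],[0,0,0],1],
    [[-0.009,0,0.0063],[0,0,0],1],
    [[-0.0075,0,0.0053],[0,0,0],1],
    [[-0.005,0,0.0035],[0,0,0],1],
    [[0,0,0],[0,0,0],1],
    [[0,0,0],[0,0,0],1]
  ]
}}

```text
t: 21.6
ee_pos: [406.8, -219.5, 105.7]
orientation: [-2.832, 0.567, 0.892]
ft_force: [0.0, -0.2, -0.8]
width: 21.6
```

Run:
```python
from ring import *
np.set_printoptions(precision=3,suppress=True)
o,m=pose();s=seatnow();print(s, o['t'],o['ft_force'],o['moment'],o['width'])
snap('pics/w17.png')
im=imaging.get_image('side')[:,:,::-1].copy(); crop(im,260,100,150,120,5,'pics/side10c.png')
```

```text
(array([ 504.844, -260.406,   64.409]), np.float64(-0.3949191292137282), np.float64(0.6100595005425997)) 21.6 [ 0.025 -0.222 -0.829] [-0.066 -0.35  -0.005] 21.62164286563656
```

View pics/w17.png

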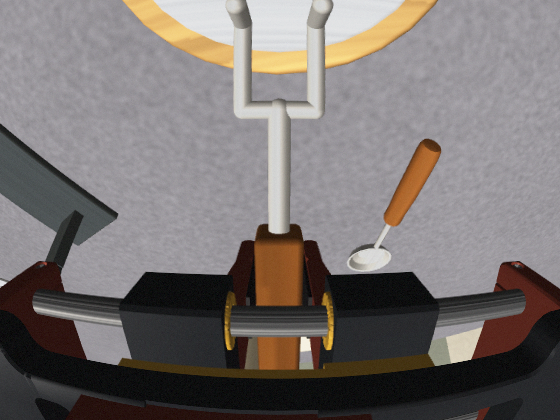

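View pics/side10c.png

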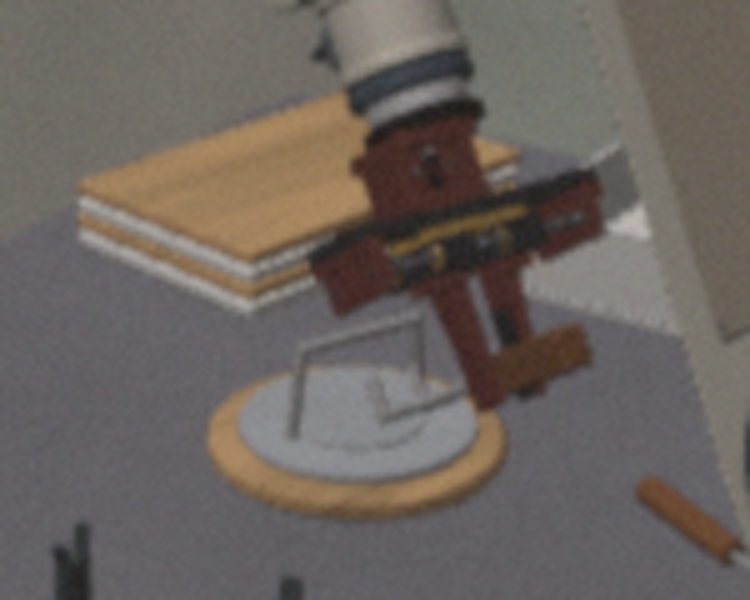

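The hooks are free and the lid stays on the board. Raising.

>>> {"fn": "carry_out", "kwargs": {
  "rows": [
    [[-0.003,0,-0.0043],[0,0,0],1],
    [[-0.007,0,-0.01],[0,0,0],1],
    [[-0.011,0,-0.0157],[0,0,0],1],
    [[-0.0145,0,-0.0207],[0,0,0],1],
    [[-0.0145,0,-0.0207],[0,0,0],1],
    [[-0.0145,0,-0.0207],[0,0,0],1],
    [[-0.0145,0,-0.0207],[0,0,0],1],
    [[-0.011,0,-0.0157],[0,0,0],1],
    [[-0.007,0,-0.01],[0,0,0],1],
    [[-0.003,0,-0.0043],[0,0,0],1],
    [[0,0,0],[0,0,0],1]
  ]
}}

```text
t: 22.62
ee_pos: [407.2, -219.8, 280.9]
orientation: [-2.834, 0.567, 0.889]
ft_force: [0.5, -0.6, -1.3]
width: 22.2
```

Run:
```python
from h import *
np.set_printoptions(precision=4,suppress=True)
o,m=pose(); print(o['t'],o['ee_pos'],o['qpos'])
# home
H=R.from_rotvec([3.1256,.3134,-.0048]).as_matrix(); p=np.array([478.8,37.4,66.6]); print(H)
# relative rotation
r=R.from_matrix(m.T@H).as_rotvec(); print('rot',r, r/9)
Hs=H; print('delta in home frame to 130 above home', H.T@(p+[0,0,130]-o['ee_pos']))
# wp: level, lifter point check
```

```text
22.6167 [ 407.1832 -219.7935  280.9396] [-0.4862  0.4407  1.5949 -0.0521  1.7121  1.4885]
[[ 0.9801  0.1985 -0.003 ]
 [ 0.1985 -0.9801 -0.0006]
 [-0.0031  0.     -1.    ]]
rot [-0.1822  0.5868 -0.576 ] [-0.0202  0.0652 -0.064 ]
delta in home frame to 130 above home [ 121.5132 -237.8553   83.9644]
```

>>> {"fn": "carry_out", "kwargs": {
  "rows": [
    [[0,0,0],[-0.01,0.033,-0.032],1],
    [[0,0,0],[-0.02,0.065,-0.064],1],
    [[0,0,0],[-0.022,0.071,-0.07],1],
    [[0,0,0],[-0.022,0.071,-0.07],1],
    [[0,0,0],[-0.022,0.071,-0.07],1],
    [[0,0,0],[-0.022,0.071,-0.07],1],
    [[0,0,0],[-0.022,0.071,-0.07],1],
    [[0,0,0],[-0.02,0.065,-0.064],1],
    [[0,0,0],[-0.015,0.046,-0.044],1],
    [[0,0,0],[-0.007,0.023,-0.022],1],
    [[0,0,0],[0,0,0],1],
    [[0,0,0],[0,0,0],1]
  ]
}}

```text
t: 23.62
ee_pos: [406.0, -219.3, 279.0]
orientation: [-3.124, -0.311, 0.01]
ft_force: [-0.2, 0.1, -1.6]
width: 21.8
```

>>> {"fn": "carry_out", "kwargs": {
  "rows": [
    [[0.003,-0.006,0],[0,0,0],1],
    [[0.008,-0.016,0],[0,0,0],1],
    [[0.012,-0.024,0.005],[0,0,0],1],
    [[0.015,-0.029,0.01],[0,0,0],1],
    [[0.015,-0.029,0.01],[0,0,0],1],
    [[0.015,-0.029,0.01],[0,0,0],1],
    [[0.015,-0.029,0.01],[0,0,0],1],
    [[0.015,-0.029,0.01],[0,0,0],1],
    [[0.012,-0.024,0.01],[0,0,0],1],
    [[0.008,-0.016,0.009],[0,0,0],1],
    [[0.0035,-0.0069,0.005],[0,0,0],1],
    [[0,0,0],[0,0,0],1]
  ]
}}

```text
t: 24.62
ee_pos: [478.0, 39.3, 199.3]
orientation: [-3.124, -0.316, 0.012]
ft_force: [-0.4, -0.0, -1.1]
width: 22.0
```

>>> {"fn": "carry_out", "kwargs": {
  "rows": [
    [[0,0,0],[0,0,0],1],
    [[0,0,0],[0,0,0],1]
  ]
}}

```text
t: 24.78
ee_pos: [478.4, 37.1, 200.9]
orientation: [-3.125, -0.312, 0.007]
ft_force: [-0.5, 0.1, -0.8]
width: 21.9
```

```bash
cat > home.py <<'E'
from h import *
np.set_printoptions(precision=4,suppress=True)
def home(dz):
    o,m=pose(); print(o['t'],o['ee_pos'],o['ft_force'],o['moment'],o['width'])
    H=R.from_rotvec([3.1256,.3134,-.0048]).as_matrix(); p=np.array([478.8,37.4,66.6])
    print('rot',R.from_matrix(m.T@H).as_rotvec(),'delta(tool)',m.T@(p+[0,0,dz]-o['ee_pos']))
E
python3 - <<'E'
from home import *
home(100); snap('pics/w18.png')
E
```

```text
24.7833 [478.3637  37.0621 200.9476] [-0.4885  0.1444 -0.8243] [-0.0391  0.0115 -0.0094] 21.928528746383982
rot [-0.0015  0.0014 -0.001 ] delta(tool) [ 0.648  -0.1935 34.3454]
```

View pics/w18.png

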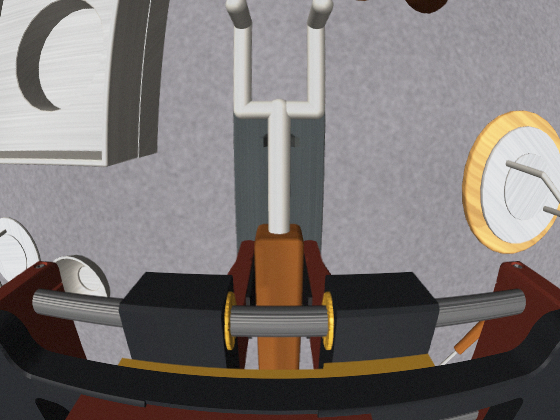

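The lifter sits in the hand exactly as when grasped (same pixels), and the cradle is aligned beneath it. Lowering.

>>> {"fn": "carry_out", "kwargs": {
  "rows": [
    [[0.0003,0,0.005],[-0.0015,0.0014,-0.001],1],
    [[0.0003,-0.0002,0.012],[0,0,0],1],
    [[0,0,0.018],[0,0,0],1],
    [[0,0,0.02],[0,0,0],1],
    [[0,0,0.02],[0,0,0],1],
    [[0,0,0.018],[0,0,0],1],
    [[0,0,0.011],[0,0,0],1],
    [[0,0,0.005],[0,0,0],1],
    [[0,0,0],[0,0,0],1],
    [[0,0,0],[0,0,0],1],
    [[0,0,0],[0,0,0],1]
  ]
}}

```text
t: 25.75
ee_pos: [479.2, 37.8, 92.5]
orientation: [3.126, 0.314, -0.002]
ft_force: [0.0, -1.2, -1.1]
width: 21.8
```

Run:
```python
from home import *
home(0); snap('pics/w19.png')
```

```text
25.75 [479.2235  37.8052  92.5373] [ 0.0169 -1.2076 -1.0819] [-0.0029 -0.0002 -0.0316] 21.75934015069956
rot [-0.     -0.0017  0.0002] delta(tool) [-0.4598  0.3133 25.938 ]
```

View pics/w19.png

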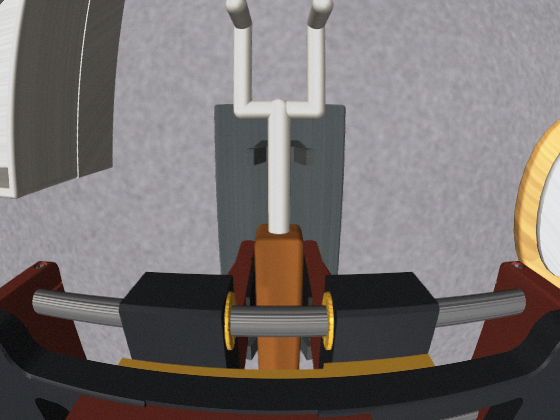

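>>> {"fn": "carry_out", "kwargs": {
  "rows": [
    [[-0.0004,0.0003,0.003],[0,-0.0017,0],1],
    [[0,0,0.005],[0,0,0],1],
    [[0,0,0.005],[0,0,0],1],
    [[0,0,0.005],[0,0,0],1],
    [[0,0,0.003],[0,0,0],1],
    [[0,0,0.002],[0,0,0],1],
    [[0,0,0],[0,0,0],1],
    [[0,0,0],[0,0,0],1]
  ]
}}

```text
t: 26.47
ee_pos: [478.0, 37.6, 68.5]
orientation: [3.126, 0.315, -0.008]
ft_force: [-0.2, 0.5, -1.0]
width: 22.0
```

>>> {"fn": "carry_out", "kwargs": {
  "rows": [
    [[0,0,0.0015],[0,0,0],1],
    [[0,0,0.0013],[0,0,0],1],
    [[0,0,0],[0,0,0],1],
    [[0,0,0],[0,0,0],1]
  ]
}}

```text
t: 26.8
ee_pos: [478.4, 37.7, 66.5]
orientation: [3.126, 0.314, -0.006]
ft_force: [-1.6, -0.1, 5.4]
width: 22.0
```

Run:
```python
from home import *
home(0); snap('pics/w20.png')
im=imaging.get_image('side')[:,:,::-1].copy(); crop(im,230,180,120,85,6,'pics/side11c.png')
```

```text
26.8 [478.4136  37.669   66.5483] [-1.5829 -0.0882  5.4439] [ 0.0206  0.3143 -0.01  ] 22.012866001147025
rot [-0.0002  0.0008  0.0007] delta(tool) [ 0.3249  0.3405 -0.053 ]
```

View pics/side11c.png

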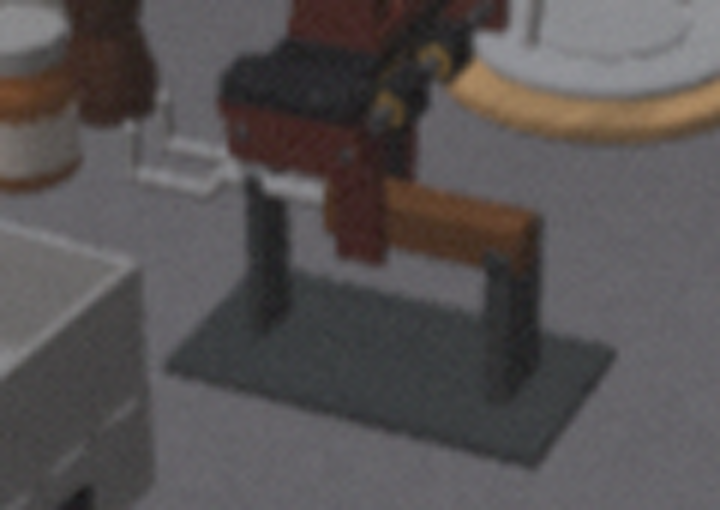

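View pics/w20.png

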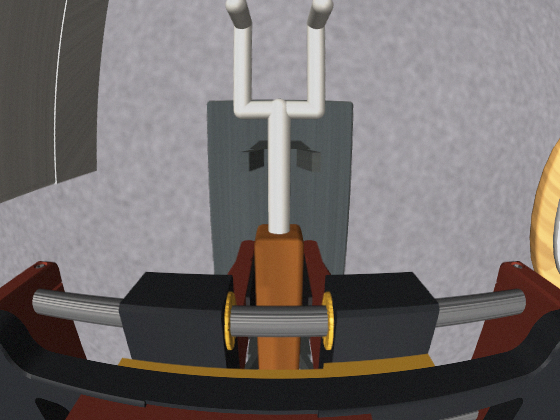

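The lifter is seated: a 6 N contact at the home height, and pixels identical to before pickup. Opening and withdrawing upward.

>>> {"fn": "carry_out", "kwargs": {
  "rows": [
    [[0,0,-0.0002],[0,0,0],0.75],
    [[0,0,0],[0,0,0],0.6],
    [[0,0,0],[0,0,0],0.4],
    [[0,0,0],[0,0,0],0.2],
    [[0,0,0],[0,0,0],0],
    [[0,0,0],[0,0,0],0],
    [[0,0,0],[0,0,0],0],
    [[0,0,0],[0,0,0],0],
    [[0,0,0],[0,0,0],0],
    [[0,0,0],[0,0,0],0]
  ]
}}

```text
t: 27.73
ee_pos: [478.1, 37.6, 66.1]
orientation: [3.126, 0.314, -0.007]
ft_force: [0.2, -0.6, 0.2]
width: 78.4
```

>>> {"fn": "carry_out", "kwargs": {
  "rows": [
    [[0,0,-0.003],[0,0,0],0],
    [[0,0,-0.007],[0,0,0],0],
    [[0,0,-0.015],[0,0,0],0],
    [[0,0,-0.025],[0,0,0],0],
    [[0,0,-0.03],[0,0,0],0],
    [[-0.005,0,-0.035],[0,0,0],0],
    [[-0.01,0,-0.035],[0,0,0],0],
    [[-0.01,0,-0.035],[0,0,0],0],
    [[-0.01,0,-0.025],[0,0,0],0],
    [[-0.01,0,-0.02],[0,0,0],0],
    [[0,0,-0.005],[0,0,0],0],
    [[0,0,0],[0,0,0],0]
  ]
}}

```text
t: 28.73
ee_pos: [435.9, 28.8, 303.2]
orientation: [3.125, 0.314, -0.0]
ft_force: [-0.6, -0.9, -0.2]
width: 88.0
```

Run:
```python
from h import *
np.set_printoptions(precision=2,suppress=True)
o=readout.get_obs(); print(o['t'],o['ee_pos'],o['width'],o['ft_force'])
snap('pics/w21.png')
for n in ['scene','side']: cv2.imwrite(f'pics/{n}12.png',imaging.get_image(n)[:,:,::-1])
```

```text
28.7333 [435.89  28.84 303.18] 88.03885488011521 [-0.64 -0.9  -0.23]
```

View pics/w21.png

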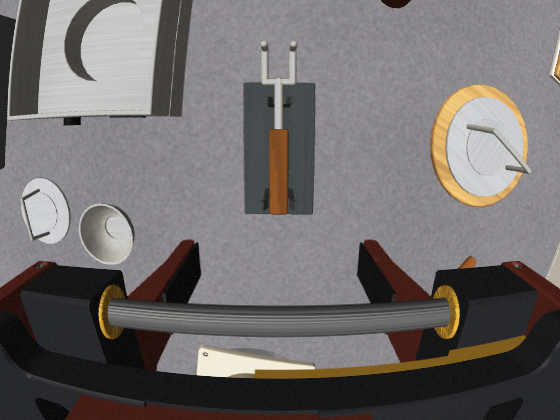

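View pics/side12.png

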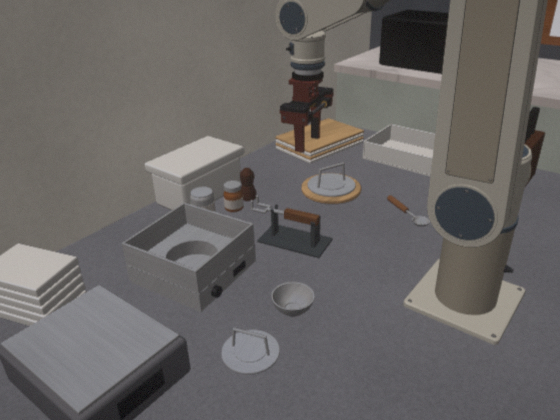

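View pics/scene12.png

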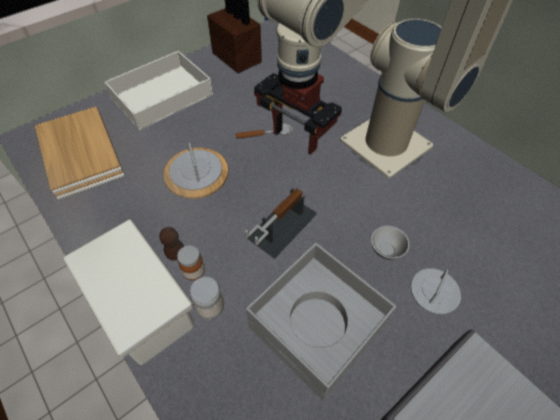

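Run:
```python
from h import *
np.set_printoptions(precision=1,suppress=True)
fn='pics/w21.png'; im=cv2.imread(fn); h=cv2.cvtColor(im,cv2.COLOR_BGR2HSV)
m=((h[...,1]>70)&(h[...,0]>8)&(h[...,0]<28)).astype('uint8'); m[:,:420]=0;m[:75]=0;m[215:]=0;m[:,535:]=0
cs,hi=cv2.findContours(m,cv2.RETR_CCOMP,cv2.CHAIN_APPROX_NONE)
for c in sorted(cs,key=cv2.contourArea)[-2:]:
    hull=cv2.convexHull(c)
    z=18 if cv2.contourArea(hull)>7500 else 26
    P=np.array([wplane(fn,p[0],z)[:2] for p in c],'float32'); print(z,cv2.contourArea(hull),cv2.fitEllipse(cv2.convexHull(P)))
m=((h[...,0]<15)&(h[...,1]>120)).astype('uint8'); m[:110]=0;m[225:]=0;m[:,:250]=0;m[:,310:]=0
cn=max(cv2.findContours(m,0,2)[0],key=cv2.contourArea); b=cv2.boxPoints(cv2.minAreaRect(cn))
Q=np.array([wplane(fn,p,98) for p in b]); print(Q.mean(0),Q)
for uv in [(264,45),(293,45)]: print(wplane(fn,uv,113))
```

```text
Traceback (most recent call last):
cv2.error: OpenCV(4.12.0) /io/opencv/modules/imgproc/src/shapedescr.cpp:361: error: (-201:Incorrect size of input array) There should be at least 5 points to fit the ellipse in function 'fitEllipseNoDirect'
```

Run:
```python
from h import *
np.set_printoptions(precision=1,suppress=True)
fn='pics/w21.png'; im=cv2.imread(fn); h=cv2.cvtColor(im,cv2.COLOR_BGR2HSV)
m=((h[...,1]>70)&(h[...,0]>8)&(h[...,0]<28)).astype('uint8'); m[:,:420]=0;m[:75]=0;m[215:]=0;m[:,535:]=0
# rays from approx centre: inner and outer radius of ring
c0=np.array([483,146.]); I=[];O=[]
for a in np.arange(0,2*np.pi,.1):
    d=np.array([np.cos(a),np.sin(a)]); rs=[r for r in np.arange(20,75,.5) if m[tuple(np.round((c0+r*d)[::-1]).astype(int))] ]
    if len(rs)>3: I.append(c0+rs[0]*d); O.append(c0+rs[-1]*d)
def circ(pts,z):
    P=np.array([wplane(fn,p,z)[:2] for p in pts])
    for k in range(5):
        A=np.c_[2*P,np.ones(len(P))]; s=np.linalg.lstsq(A,(P**2).sum(1),rcond=None)[0]; c=s[:2]; r=np.sqrt(s[2]+c@c)
        e=np.hypot(*(P-c).T)-r; P=P[abs(e)<max(1.5,2*e.std())]
    return c,r,len(P),e.std()
print('board',circ(O,18),'lid',circ(I,26))
m=((h[...,0]<15)&(h[...,1]>120)).astype('uint8'); m[:110]=0;m[225:]=0;m[:,:250]=0;m[:,310:]=0
cn=max(cv2.findContours(m,0,2)[0],key=cv2.contourArea); b=cv2.boxPoints(cv2.minAreaRect(cn))
Q=np.array([wplane(fn,p,98) for p in b]); print(Q.mean(0))
for uv in [(264,45),(293,45)]: print(wplane(fn,uv,113))
```

```text
board (array([ 555.5, -276.7]), np.float64(99.5322076815534), 58, np.float64(1.095035033223895)) lid (array([ 555.5, -278.9]), np.float64(80.36288371704622), 56, np.float64(0.6823547833726652))
[453.9  32.9  98. ]
[589.9  76.3 113. ]
[596.1  45.9 113. ]
```

The lid is within about 2 mm of the board's centre, and the lifter measures where it lay before (handle 453.9, 32.9 against 453.9, 32.8). Handing in.

```bash
python3 -c "
from workcell import close_job
print(close_job())"
```

```text
the job is handed in; nothing more can be done
None
```

The lid is on the round board, the lifter is back in its cradle, and I handed the job in at about 29 s. I took the lifter by its handle, hooked the lid's loop on both hooks at 35°, and lifted it off level. After setting it on the board I freed the hooks and laid the lifter back.

**What the last checks showed:**
- **Lid:** its centre measures about 2 mm from the board's centre (radii 80 and 99.5 mm, as they should be). It was level in every picture taken during the carry, and the gripper never came near it.
- **Lifter:** its handle is within 0.1 mm of where it lay before, and the hook tips are within about 1.5 mm. It did not slip in the grip.
- **Counter:** I saw nothing else moved in the last views. The gripper is open at about 300 mm height, touching nothing.

**What disagreed:** the cameras differed by several millimetres on the board's position. The side camera was about 10 mm off in x. The close wrist view before set-down put the board's centre about 5 mm further right (y −282) than the overview did (y −277). I shifted the lid 4 mm right while it still hung. The final overview puts it about 2 mm past centre, and the close view put it about 1.5 mm short.

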